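# Pack the spice jars and clip the case shut

## Task

Put every thin glass spice jar standing on the worktop upright into the open lilac spice case, each in a cell of its own, holding the glass with only a light grip and setting it down softly. Then swing the lid gently over, without slamming it, until the two halves meet edge to edge, and only then swing both black front clips up until they rest against the lid. Leave everything else on the worktop alone.

Things in the scene. Friction and masses are not known exactly. Their poses are not given: they have to be found in the camera images.
- case: lilac spice case fixed to the worktop; lower half 80 (x) by 290 (y) by 34 mm high, walls 3 mm, origin at the centre of its underside. Its -x side, with the clips, faces the robot; the lid is hinged on its far (+x) edge. Shut, it is 72 mm high. Jars in it rise 30 mm above the lower rim
- cell2 (a point): centre of the floor (4 mm above the case's underside) of the middle one of five square cells, 52 by 52 mm, in a grey insert 24 mm high; the cells lie in one row along the case's y, 56 mm apart (case y = -112, -56, 0, 56, 112 mm), with 4 mm dividers as high as the insert
- lid (a joint): angle of the upper half (rad): 0 = shut, edges together (a hard stop); grows as it opens, at most 2.4; starts leaning back, away from the robot, at 1.9 to 2.2. The hinge is stiff (about 0.1 N m) and damped (0.15 N m s/rad), so the lid (150 g) stays where it is left
- lid_hinge (a point): point on the lid's hinge axis, mid-length: case frame x = 40 mm, y = 0, z = 34 mm; the axis runs along the case's y
- lid_edge (a point): outer top front corner of the upper half, mid-length: when shut it is 80 mm in front of the hinge (case -x) and 38 mm above it, and it turns about the hinge with the lid. The upper half is a shell 80 by 290 by 38 mm, walls 3 mm, with a small lilac thumb tab 45 mm wide standing out 10 mm at the middle of its front rim
- clip_left (a joint): angle of the left (case y = +84 mm) black clip (rad): 0 = upright, lying against the front of the case in its catch (hard stop); grows as it swings out towards the robot, at most 1.3; starts at 0.45 to 0.8; light friction (0.02 N m), stays where it is left
- clip_left_tip (a point): free end of the left clip, whose last 12 mm are orange; the clip is a plate 34 mm long, 20 mm wide (along the case's y), 4 mm thick; its hinge is on the case's near face at case x = -44 mm, y = +84 mm, z = 20 mm, axis along y; pushing its outer face up and towards the case (+x) closes it
- clip_right (a joint): the same for the right clip, at case y = -84 mm
- clip_right_tip (a point): free end of the right clip, same sizes, hinge at case x = -44 mm, y = -84 mm, z = 20 mm
- jar_paprika: spice jar with red contents and white cap with a red dot: upright thin glass cylinder 44 mm across, 60 mm high, about 110 g, thick heavy base, origin at the centre of its base, z up along the jar. The glass cracks if the two fingers together press on it with more than 70 N (about 35 N a finger), if it meets the case with more than 40 N, or if dropped over 10 mm into it. May be absent
- jar_turmeric: spice jar with yellow contents and white cap with a yellow dot: upright thin glass cylinder 44 mm across, 60 mm high, about 110 g, thick heavy base, origin at the centre of its base, z up along the jar. The glass cracks if the two fingers together press on it with more than 70 N (about 35 N a finger), if it meets the case with more than 40 N, or if dropped over 10 mm into it. May be absent
- jar_parsley: spice jar with green contents and white cap with a green dot: upright thin glass cylinder 44 mm across, 60 mm high, about 110 g, thick heavy base, origin at the centre of its base, z up along the jar. The glass cracks if the two fingers together press on it with more than 70 N (about 35 N a finger), if it meets the case with more than 40 N, or if dropped over 10 mm into it. May be absent
- jar_pepper: spice jar with near-black contents and white cap with a near-black dot: upright thin glass cylinder 44 mm across, 60 mm high, about 110 g, thick heavy base, origin at the centre of its base, z up along the jar. The glass cracks if the two fingers together press on it with more than 70 N (about 35 N a finger), if it meets the case with more than 40 N, or if dropped over 10 mm into it. May be absent
- jar_cinnamon: spice jar with brown contents and white cap with a brown dot: upright thin glass cylinder 44 mm across, 60 mm high, about 110 g, thick heavy base, origin at the centre of its base, z up along the jar. The glass cracks if the two fingers together press on it with more than 70 N (about 35 N a finger), if it meets the case with more than 40 N, or if dropped over 10 mm into it. May be absent
- mug: blue mug, 72 mm across, 85 mm high; a bystander, to be left alone; origin at the centre of its underside
- tea_tin: green tea tin, 68 mm across, 85 mm high; a bystander, to be left alone; origin at the centre of its underside
- honey: amber honey jar with yellow cap, 66 mm across, 80 mm high (not a spice jar); a bystander, to be left alone; origin at the centre of its underside
- wood_spoon: wooden spoon, 240 mm long; a bystander, to be left alone; origin near its middle
- sponge: yellow sponge, 90 by 60 by 30 mm; a bystander, to be left alone; origin at the centre of its underside
- soap: white soap bottle with red cap, 64 mm across, 170 mm high; a bystander, to be left alone; origin at the centre of its underside
- bowl: white bowl, 120 mm across, 50 mm high; a bystander, to be left alone; origin at the centre of its underside
Mind the look-alikes: they are no part of the job. Leave any purple look-alike of the jar_parsley alone.

How it is judged:
On the way, in this order (a step that is already met when the one before it is completed fails the run):
1. every spice jar stands in a cell of the case, released (x of jar_paprika in the frame of case between -0.012 and 0.012 m and y of jar_paprika in the frame of case between -0.125 and 0.125 m and z of jar_paprika in the frame of case between -0.002 and 0.009 m and angle between each of jar_paprika, jar_turmeric, jar_parsley, jar_pepper, jar_cinnamon's own z axis and vertical below 0.08 rad and x of jar_turmeric in the frame of case between -0.012 and 0.012 m and y of jar_turmeric in the frame of case between -0.125 and 0.125 m and z of jar_turmeric in the frame of case between -0.002 and 0.009 m and x of jar_parsley in the frame of case between -0.012 and 0.012 m and y of jar_parsley in the frame of case between -0.125 and 0.125 m and z of jar_parsley in the frame of case between -0.002 and 0.009 m and x of jar_pepper in the frame of case between -0.012 and 0.012 m and y of jar_pepper in the frame of case between -0.125 and 0.125 m and z of jar_pepper in the frame of case between -0.002 and 0.009 m and x of jar_cinnamon in the frame of case between -0.012 and 0.012 m and y of jar_cinnamon in the frame of case between -0.125 and 0.125 m and z of jar_cinnamon in the frame of case between -0.002 and 0.009 m and contact force between the fingers and jar_paprika below 0.5 N and contact force between the fingers and jar_turmeric below 0.5 N and contact force between the fingers and jar_parsley below 0.5 N and contact force between the fingers and jar_pepper below 0.5 N and contact force between the fingers and jar_cinnamon below 0.5 N), for 0.2 s.
2. the lid is shut while both clips still stand open (x of jar_paprika in the frame of case between -0.012 and 0.012 m and y of jar_paprika in the frame of case between -0.125 and 0.125 m and z of jar_paprika in the frame of case between -0.002 and 0.009 m and angle between each of jar_paprika, jar_turmeric, jar_parsley, jar_pepper, jar_cinnamon's own z axis and vertical below 0.08 rad and x of jar_turmeric in the frame of case between -0.012 and 0.012 m and y of jar_turmeric in the frame of case between -0.125 and 0.125 m and z of jar_turmeric in the frame of case between -0.002 and 0.009 m and x of jar_parsley in the frame of case between -0.012 and 0.012 m and y of jar_parsley in the frame of case between -0.125 and 0.125 m and z of jar_parsley in the frame of case between -0.002 and 0.009 m and x of jar_pepper in the frame of case between -0.012 and 0.012 m and y of jar_pepper in the frame of case between -0.125 and 0.125 m and z of jar_pepper in the frame of case between -0.002 and 0.009 m and x of jar_cinnamon in the frame of case between -0.012 and 0.012 m and y of jar_cinnamon in the frame of case between -0.125 and 0.125 m and z of jar_cinnamon in the frame of case between -0.002 and 0.009 m and value of joint lid below 0.04 rad and value of joint each of clip_left, clip_right above 0.3 rad), for 0.2 s.
3. both clips rest against the lid (value of joint each of clip_left, clip_right below 0.1 rad and value of joint lid below 0.04 rad), for 0.2 s.
At the end, for the whole second after the job is handed in: every jar present stands upright (within 0.08 rad) at the bottom of a cell (base within 5 mm of the cell floor), released and at rest; the lid is shut to within 0.04 rad and both clips to within 0.1 rad (all of step 1 and all of step 3 and linear speed of each of jar_paprika, jar_turmeric, jar_parsley, jar_pepper, jar_cinnamon below 0.02 m/s); the robot touches nothing.
It fails at once if a jar is squeezed with more than 70 N in all by the fingers (contact force between the fingers and jar_paprika above 70 N or contact force between the fingers and jar_turmeric above 70 N or contact force between the fingers and jar_parsley above 70 N or contact force between the fingers and jar_pepper above 70 N or contact force between the fingers and jar_cinnamon above 70 N).
It fails at once if a jar is dropped or rammed into the case, or crushed by the lid (over 40 N) (contact force between any of jar_paprika, jar_turmeric, jar_parsley, jar_pepper, jar_cinnamon and case above 40 N).
It fails at once if a jar falls into its cell (faster than 0.45 m/s near the cell floor) instead of being set down ((z of jar_paprika in the frame of case below 0.02 m and x of jar_paprika in the frame of case between -0.03 and 0.03 m and y of jar_paprika in the frame of case between -0.14 and 0.14 m and linear speed of jar_paprika above 0.45 m/s) or (z of jar_turmeric in the frame of case below 0.02 m and x of jar_turmeric in the frame of case between -0.03 and 0.03 m and y of jar_turmeric in the frame of case between -0.14 and 0.14 m and linear speed of jar_turmeric above 0.45 m/s) or (z of jar_parsley in the frame of case below 0.02 m and x of jar_parsley in the frame of case between -0.03 and 0.03 m and y of jar_parsley in the frame of case between -0.14 and 0.14 m and linear speed of jar_parsley above 0.45 m/s) or (z of jar_pepper in the frame of case below 0.02 m and x of jar_pepper in the frame of case between -0.03 and 0.03 m and y of jar_pepper in the frame of case between -0.14 and 0.14 m and linear speed of jar_pepper above 0.45 m/s) or (z of jar_cinnamon in the frame of case below 0.02 m and x of jar_cinnamon in the frame of case between -0.03 and 0.03 m and y of jar_cinnamon in the frame of case between -0.14 and 0.14 m and linear speed of jar_cinnamon above 0.45 m/s)).
It fails at once if the lid is slammed (closing faster than 3 rad/s) (velocity of joint lid below -3 rad/s).
It fails at once if a bystander is moved by more than 40 mm (distance of any of mug, tea_tin, honey, wood_spoon, sponge, soap, bowl from where it was at the start of the episode above 0.04 m).
Of jar_paprika, jar_turmeric, jar_parsley, jar_pepper, jar_cinnamon only 3 to 5 are there at a start; the rules pass over those that are not, and their reading is None.
At some moment in a run one of jar_paprika, jar_turmeric, jar_parsley, jar_pepper, jar_cinnamon may be knocked a few centimetres aside while the robot is not near it.
It also fails if it takes over 210 s, if anything falls off the work surface, if the arm or the gripper's body presses on something with over 40 N, if the wrist force passes 120 N, or if a joint passes its speed limit or range.

## Robot

A 6-joint arm with a two-finger parallel gripper is mounted at the origin on the work surface. World frame = base frame: x ahead of the robot, y to its left, z up, the work surface at z = 0. Lengths are in m, angles in rad, forces in N, time in s.
With the tool pointing down it reaches from about 0.25 to 0.775 m from the base axis. Payload 4 kg.
Tool frame: the origin (TCP) lies at the centre of the arm's flange, where the gripper is bolted on; the fingertips stand 199 mm ahead of it and the grasp point (between the pads) lies 180 mm ahead of it (robot.tcp_to_tips is the z of the fingertips in the tool frame, in m); z points along the fingers, y is the line along which they close (so a half turn about z gives the same grasp; the last joint's range is limited). The gripper opens to 94 mm and grips with 3 to 60 N. Pads are 16 mm wide; open, the fingers measure 119 mm over their backs; the gripper's body (75 mm by 177 mm) begins 78 mm behind the grasp point.
Start: joints at [1.23, 0.087, 1.371, -0, 1.684, -0.103], TCP at [0.13, 0.535, 0.405] pointing down, gripper open.
Joint ranges: [-3.1, 3.1], [-0.76, 2.03], [0.27, 2.55], [-1.08, 4.22], [0.17, 2.65], [-2.57, 2.57]. Speed limits (rad/s): [2.79, 2.79, 3.14, 3.14, 3.14, 3.14].

## Interface

Orientations are given as [roll, pitch, yaw] about the fixed x, y, z axes, in that order (R = Rz(yaw) Ry(pitch) Rx(roll)).
In Python, from bench import robot gives the robot as it stands.
- The arm moves only by the tool play_rows, never from a script. Its arguments are lists of equal length, an entry for each row: "translation": the shift along the tool's x, y, z scaled (see below), a list of three; "twist": the turn, a rotation vector about the tool's x, y, z scaled (see below), a list of three; "gripper": the opening, from -1 (shut) to 1 (fully open). A call has 1 to 8 rows; each row shifts and turns the commanded pose from where the row before left it, along the tool's axes as they then stand; what a row does not reach is not made up. The controller multiplies each number of a shift by 0.04 m and each number of a turn by 0.1 rad. A row lasts 1/10 s, in which the tool goes at most 50 mm and 8.59 degrees, less where a joint would pass 70% of its speed; a pose out of reach is approached as far as the arm can. A call with a number of a shift or a turn outside -1 to 1 is refused whole. A call with a gripper value outside its range is refused whole. The fingers move at their own pace and stop on an object; the grip force is fixed at half the most. Time passes only in rows, so rows that do not move let the fingers close. It gives the time, the measured TCP pose, the force, the opening and the grip force at its end, in the units of the state.
- robot.get_obs(): the state, without advancing time (a new reading comes with each control period).
- robot.snapshot(name): name is "side" or "top"; returns the picture (480x640x3 uint8, red, green, blue); there is no depth.
- robot.camera_model(name): a dict with "camera_matrix" (3x3 intrinsics, pixels), "rvec" (rotation vector, rad) and "tvec" (3), from world to camera coordinates, as OpenCV has them. Camera axes: x right, y down, z forward; pixel columns grow to the right and rows downward; lengths in m; the calibration is good to about 2 mm. A picture is of the moment at which its call begins. camera_model takes no time and is no camera call.
- robot.close_job(): hands the job in; it is judged then, once.
Trained networks look in the newest picture that a camera, given by its name, has taken for a name from the list of things; names that differ only in an ending like _2 or _b are one class to them, and where a whole thing is asked for, a point or a joint stands for the part that bears it (a point fixed in the world has none). Each returns a list of dicts, best first, with "score" (0 to 1); they miss things now and then, are a little off and sometimes report something else, mostly with a low value. They report only what shows in the picture. A call takes as long as a camera call. They do not tell look-alikes from the thing itself.
- robot.recognise(name, camera): "centre" ([x, y, z] in m, in world coordinates, good to about 4 mm: the middle of the surface that is visible of it).
- robot.spot_point(name, camera): "centre" ([x, y, z] in m, in world coordinates, good to about 4 mm: a listed point, or the origin of a listed thing).
The state is a dict: "time": time; "joint_positions": joint angles; "qvel": joint speeds; "joint_torque": joint torques, N m; "tool_pos": TCP position; "ee_rot": TCP orientation; "wrist_force": force on the tool from outside, world axes, zero at the start; "wrist_torque": the same for the moment, N m; "width": finger opening in m; "finger_force": force on a finger pad.
Only numpy, scipy, OpenCV 4.12 (cv2) and the standard library are available. Lean on these libraries where they do the work, as an engineer would, in place of code of your own. Each camera call takes 0.05 s, during which the arm holds its last target. There are 200 camera calls.

## Working session

There is one attempt and no reset: what is moved stays moved. The work goes in short steps, Python scripts to look and compute and a tool call to move; the robot and the scene stay as the last step left them, time stands still between calls to the robot, and variables do not carry over. Pictures are saved under pics/ and viewed, at most 14 in all, crops included, and the job is handed in when it is done.

Besides the shell and the picture viewer there is one more tool, called after "Call:" as name(argument=value, ...), one argument or row to a line, values as JSON. play_rows: Moves the arm, as the interface text tells. Its arguments: {"type":"object","properties":{"translation":{"type":"array","items":{"type":"array","items":{"type":"number","minimum":-1,"maximum":1}}},"twist":{"type":"array","items":{"type":"array","items":{"type":"number","minimum":-1,"maximum":1}}},"gripper":{"type":"array","items":{"type":"number"}}},"required":["translation","twist","gripper"]}

```bash
mkdir -p pics; python3 - <<'E'
from bench import robot
import cv2,numpy as np
for c in("top","side"):
    im=robot.snapshot(c); cv2.imwrite(f"pics/{c}0.png",im[:,:,::-1])
    m=robot.camera_model(c); R=cv2.Rodrigues(np.array(m["rvec"]))[0]; print(c,-R.T@np.array(m["tvec"]))
    for n in["jar_paprika","jar_turmeric","jar_parsley","jar_pepper","jar_cinnamon","case","cell2","lid_hinge","lid_edge","clip_left_tip","clip_right_tip"]:
        print(n,[(np.round(d["centre"],3).tolist(),round(d["score"],2)) for d in robot.spot_point(n,c)[:3]])
print(robot.get_obs())
E
```

```text
top [0.41481608 0.00988174 1.05745736]
jar_paprika [([0.573, -0.001, 0.002], 0.74), ([0.509, 0.304, 0.002], 0.72)]
jar_turmeric [([0.376, 0.3, 0.0], 0.34)]
jar_parsley [([0.565, 0.402, -0.004], 0.81), ([0.495, 0.224, -0.0], 0.73), ([0.486, 0.452, -0.0], 0.71)]
jar_pepper [([0.562, -0.413, -0.003], 0.8)]
jar_cinnamon []
case [([0.575, -0.0, 0.001], 0.94), ([0.501, 0.082, 0.05], 0.4), ([0.664, 0.378, 0.001], 0.36)]
cell2 [([0.572, 0.002, 0.002], 0.72), ([0.614, 0.007, 0.033], 0.49)]
lid_hinge [([0.61, 0.006, 0.034], 0.64), ([0.564, -0.414, -0.002], 0.34)]
lid_edge [([0.681, 0.012, 0.084], 0.8), ([0.61, 0.009, 0.036], 0.61)]
clip_left_tip [([0.498, 0.079, 0.051], 0.59)]
clip_right_tip [([0.52, -0.085, 0.051], 0.62)]
side [-0.25515804 -0.74596941  1.3070687 ]
jar_paprika [([0.508, 0.3, 0.004], 0.55)]
jar_turmeric [([0.5, 0.075, 0.048], 0.43)]
jar_parsley [([0.566, 0.409, -0.006], 0.81), ([0.493, 0.22, 0.001], 0.76), ([0.488, 0.448, 0.002], 0.57)]
jar_pepper [([0.564, -0.416, 0.002], 0.78), ([0.563, 0.409, -0.004], 0.46)]
jar_cinnamon [([0.519, -0.094, 0.045], 0.49)]
case [([0.575, -0.0, 
[... 270 characters left out ...]
, 'joint_positions': array([ 1.22990247e+00,  8.72177406e-02,  1.37069964e+00, -5.83882105e-06,
        1.68362312e+00, -1.03133720e-01]), 'qvel': array([ 1.32638175e-03,  1.90155848e-03,  3.64674777e-04, -9.14443293e-06,
       -1.58564944e-03,  5.50016066e-04]), 'joint_torque': array([ 2.64855944e-04, -3.40052032e+01, -3.02599168e+01,  7.15998514e-02,
        2.41038669e-02, -6.11133629e-06]), 'tool_pos': array([0.12956322, 0.5345227 , 0.40469636]), 'ee_rot': array([3.14154137e+00, 1.11400871e-05, 2.90383186e+00]), 'wrist_force': array([-0.26166794, -0.91477471, -0.36654033]), 'wrist_torque': array([-0.01794744, -0.06351309, -0.0563099 ]), 'finger_force': 0.0, 'width': 0.09431614914916682}
```

View pics/top0.png

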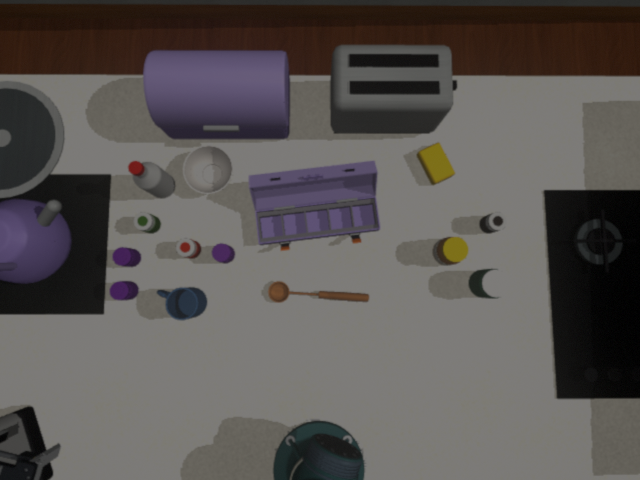

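View pics/side0.png

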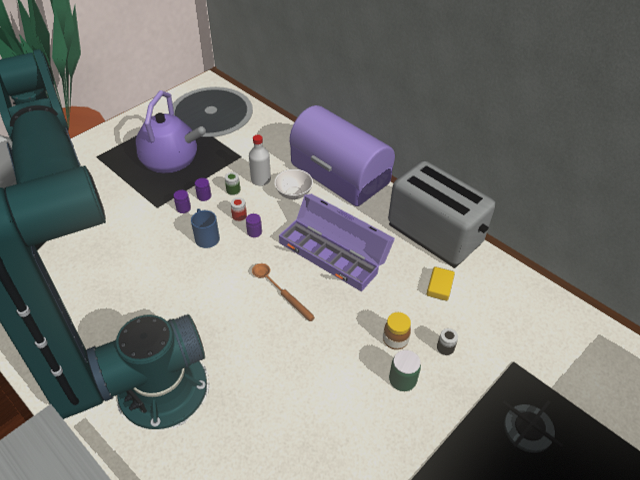

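The top view shows paprika at (189,248), parsley at (147,222) and pepper at (492,222). The three purple cylinders at (223,253), (127,257) and (124,290) are look-alikes. The case spans about (258–380, 200–243), and turmeric and cinnamon aren't there. Next I'll check these poses by overlaying them on the picture.

```bash
cat > h.py <<'E'
from bench import robot
import cv2,numpy as np
C=np.array([0.574,0.001,0.0]); YAW=0.107
def c2w(p):
    c,s=np.cos(YAW),np.sin(YAW); return C+np.array([c*p[0]-s*p[1],s*p[0]+c*p[1],p[2]])
def proj(P,cam):
    m=robot.camera_model(cam)
    return cv2.projectPoints(np.array(P,float).reshape(-1,1,3),np.array(m["rvec"],float),np.array(m["tvec"],float),np.array(m["camera_matrix"],float),None)[0].reshape(-1,2)
def ray(uv,z,cam):
    m=robot.camera_model(cam);R=cv2.Rodrigues(np.array(m["rvec"],float))[0];t=np.array(m["tvec"],float).ravel()
    d=R.T@np.linalg.inv(m["camera_matrix"])@np.array([uv[0],uv[1],1.]);o=-R.T@t
    return o+d*(z-o[2])/d[2]
def tile(im,ctr,half,polys,size):
    # magnified crop with overlay polylines
    w,h=size; k=w/(2*half); M=np.array([[k,0,w/2-k*ctr[0]],[0,k,h/2-k*ctr[1]]])
    o=cv2.warpAffine(im[:,:,::-1].copy(),M,size,flags=cv2.INTER_CUBIC); o=cv2.convertScaleAbs(o,alpha=1.4)
    for P,col in polys: cv2.polylines(o,[np.round((P@M[:,:2].T+M[:,2])*8).astype(int).reshape(-1,1,2)],False,col,1,cv2.LINE_AA,3)
    return o
def circ(x,y,z,r):
    a=np.linspace(0,2*np.pi,40); return np.c_[x+r*np.cos(a),y+r*np.sin(a),0*a+z]
def rect(z,hx=.04,hy=.145): return [c2w((sx*hx,sy*hy,z)) for sx,sy in((-1,-1),(1,-1),(1,1),(-1,1),(-1,-1))]
def go(x,y,z,ang=None,n=None):
    """grasp point target (world); prints tool-frame shift (scaled units) from the measured pose"""
    s=robot.get_obs(); R=cv2.Rodrigues(np.zeros(3))[0]
    from scipy.spatial.transform import Rotation as Ro
    R=Ro.from_euler("xyz",s["ee_rot"]).as_matrix(); d=np.array([x,y,z+.18])-s["tool_pos"]
    tya=np.arctan2(R[1,1],R[0,1]); print("tool y ang",round(tya,3),"grasp",np.round(s["tool_pos"]-[0,0,.18],4),"tilt",np.round(R[:2,2],3))
    print("tool shift units",np.round(R.T@d/.04,2),"turn z units", None if ang is None else round(-(ang-tya)/.1,2))
E
python3 - <<'E'
from h import *
im=robot.snapshot("top")
for n in["soap","mug","honey","tea_tin","sponge","bowl"]:
    print(n,[(np.round(d["centre"],3).tolist(),round(d["score"],2)) for d in robot.spot_point(n,"top")[:1]])
g=(0,255,0)
T=[tile(im,(318,205),75,[(proj(rect(.034),"top"),g),(proj(rect(.034,.037,.142),"top"),(0,255,255))]+[(proj(circ(*c2w((0,y,.028)),.022),"top"),(0,0,255)) for y in(-.112,0,.112)],(400,300))]
for x,y in((.5085,.302),(.5655,.4055),(.563,-.4145)):
    p=proj([[x,y,.03]],"top")[0]
    T.append(tile(im,p,20,[(proj(circ(x,y,0.06,.022),"top"),g),(proj(circ(x,y,0,.022),"top"),(0,255,255))],(400,300)))
cv2.imwrite("pics/ov.png",np.vstack([np.hstack(T[:2]),np.hstack(T[2:])]))
go(.5085,.302,.20,1.678)
E
```

```text
soap [([0.661, 0.381, -0.002], 0.68)]
mug [([0.374, 0.298, -0.001], 0.68)]
honey [([0.499, -0.308, 0.001], 0.75)]
tea_tin [([0.421, -0.398, 0.0], 0.81)]
sponge [([0.562, -0.418, -0.004], 0.62)]
bowl [([0.69, 0.258, -0.0], 0.71)]
tool y ang 1.333 grasp [0.1296 0.5345 0.2247] tilt [0. 0.]
tool shift units [-10.58  -3.42   0.62] turn z units -3.45
```

View pics/ov.png

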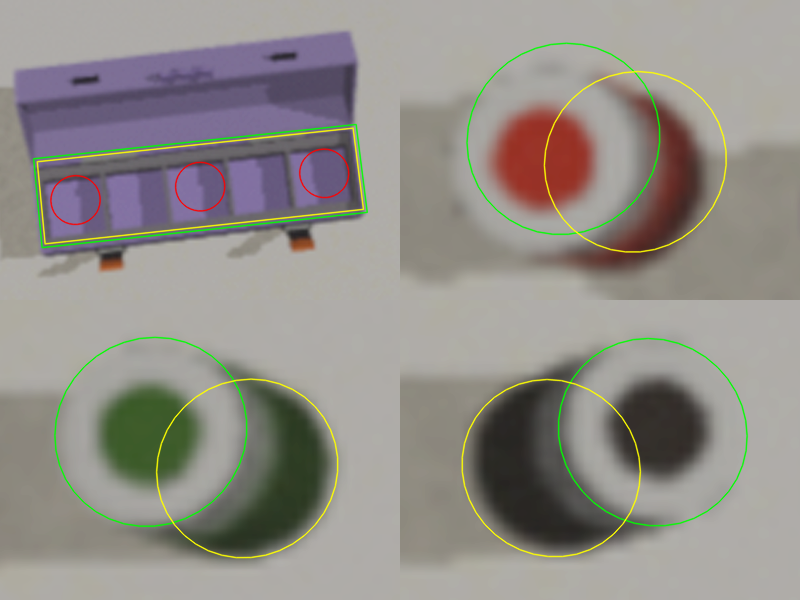

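The overlay matches to about 2 mm for the case, parsley and pepper. Paprika's cap is 2 px left of and 2 px below the circle, which puts paprika at (0.504, 0.3065).

Call:
play_rows(
  translation=[
    [-0.8,-0.4,0],
    [-0.8,-0.4,0],
    [-0.8,-0.4,0],
    [-0.8,-0.4,0],
    [-0.9,-0.4,0],
    [-0.9,-0.4,0],
    [-0.9,-0.4,0],
    [0,0,0],
  ],
  twist=[
    [0,0,-0.86],
    [0,0,-0.86],
    [0,0,-0.86],
    [0,0,-0.87],
    [0,0,0],
    [0,0,0],
    [0,0,0],
    [0,0,0],
  ],
  gripper=[0.36,0.36,0.36,0.36,0.36,0.36,0.36,0.36],
)

```text
time: 2.35
tool_pos: [0.3655, 0.4195, 0.404]
ee_rot: [-3.14, 0.001, -3.04]
wrist_force: [-0.2, -0.3, -0.3]
width: 0.0642
finger_force: 0.0
```

```bash
python3 - <<'E'
import h; from h import *
from scipy.optimize import minimize
im=cv2.imread("pics/top0.png").astype(float)
G=sum(np.hypot(cv2.Sobel(im[:,:,c],-1,1,0),cv2.Sobel(im[:,:,c],-1,0,1)) for c in range(3)); G=cv2.GaussianBlur(G,(0,0),1.0)
def lines():
    L=[]
    r=rect(.034); L+=[(r[0],r[1]),(r[2],r[3]),(r[3],r[4])]  # sides, front
    for k in(-84,-28,28,84):
        for e in(-2,2): L.append((c2w((-.026,(k+e)/1e3,.028)),c2w((.026,(k+e)/1e3,.028))))
    return np.concatenate([np.linspace(a,b,40) for a,b in L])
def f(p):
    h.C=np.array([.574+p[0]/1e3,.001+p[1]/1e3,0]);h.YAW=.107+p[2]/100
    u=proj(lines(),"top").astype(np.float32)
    return -cv2.remap(G.astype(np.float32),u[:,0],u[:,1],cv2.INTER_LINEAR).mean()
best=min(((f((a,b,c)),a,b,c) for a in range(-6,7) for b in range(-6,7) for c in range(-3,4)))
print(best,f((0,0,0)))
h.C=np.array([.574,.001,0]);h.YAW=.107
for n in("jar_paprika",): print(n)
go(.504,.3065,.10,1.678)
E
```

```text
(np.float32(-185.7147), -6, 1, 2) -166.69441
jar_paprika
tool y ang 1.672 grasp [0.3655 0.4195 0.224 ] tilt [ 0.001 -0.001]
tool shift units [-3.16 -3.16  3.11] turn z units -0.06
```

Call:
play_rows(
  translation=[
    [-0.8,-0.8,0],
    [-0.8,-0.8,0.3],
    [-0.8,-0.8,0.6],
    [-0.76,-0.76,0.6],
    [0,0,0.8],
    [0,0,0.8],
    [0,0,0],
    [0,0,0],
  ],
  twist=[
    [0,0,-0.06],
    [0,0,0],
    [0,0,0],
    [0,0,0],
    [0,0,0],
    [0,0,0],
    [0,0,0],
    [0,0,0],
  ],
  gripper=[0.36,0.36,0.36,0.36,0.36,0.36,0.36,0.36],
)

```text
time: 3.15
tool_pos: [0.5002, 0.3108, 0.2813]
ee_rot: [-3.142, -0.001, -3.028]
wrist_force: [-0.4, -0.1, 1.0]
width: 0.0641
finger_force: 0.0
```

```bash
python3 - <<'E'
from h import *
go(.504,.3065,.052,1.678)
im=robot.snapshot("side")
print([(np.round(d["centre"],3).tolist(),round(d["score"],2)) for d in robot.spot_point("jar_paprika","side")[:2]])
p=proj([[.504,.3065,.06]],"side")[0]
cv2.imwrite("pics/s1.png",tile(im,p,40,[(proj(circ(.504,.3065,0.06,.022),"side"),(0,255,0)),(proj(circ(.504,.3065,0,.022),"side"),(0,255,255))],(640,480)))
E
```

```text
tool y ang 1.685 grasp [0.5002 0.3108 0.1013] tilt [-0.001 -0.   ]
tool shift units [-0.08 -0.12  1.23] turn z units 0.07
[([0.508, 0.301, -0.0], 0.89), ([0.578, 0.003, 0.002], 0.51)]
```

View pics/s1.png

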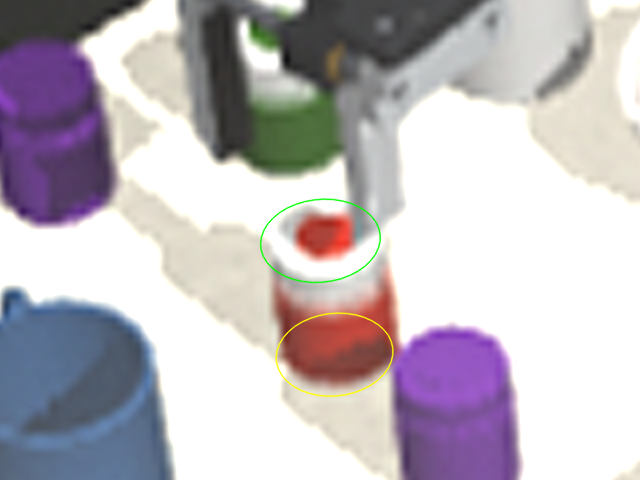

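The side crop shows the paprika cap at about (325,240), within 2 mm of the predicted position, and the fingers clear of it.

Call:
play_rows(
  translation=[
    [-0.13,-0.19,0.1],
    [0,0,0.4],
    [0,0,0.4],
    [0,0,0.34],
    [0,0,0],
    [0,0,0],
    [0,0,0],
    [0,0,0],
  ],
  twist=[
    [0,0,0.07],
    [0,0,0],
    [0,0,0],
    [0,0,0],
    [0,0,0],
    [0,0,0],
    [0,0,0],
    [0,0,0],
  ],
  gripper=[0.36,0.36,0.36,0.36,0.36,0.2,0.1,0.02],
)

```text
time: 4.05
tool_pos: [0.5071, 0.3036, 0.2329]
ee_rot: [3.141, 0.002, -3.035]
wrist_force: [1.1, -0.2, -0.2]
width: 0.0487
finger_force: 0.0
```

Call:
play_rows(
  translation=[
    [0,0,0],
    [0,0,0],
    [0,0,0],
    [0,0,0],
    [0,0,0],
    [0,0,0],
  ],
  twist=[
    [0,0,0],
    [0,0,0],
    [0,0,0],
    [0,0,0],
    [0,0,0],
    [0,0,0],
  ],
  gripper=[-0.04,-0.08,-0.11,-0.14,-0.14,-0.14],
)

```text
time: 4.65
tool_pos: [0.5069, 0.3037, 0.2324]
ee_rot: [3.141, 0.001, -3.035]
wrist_force: [-0.3, 1.8, 3.9]
width: 0.0433
finger_force: 30.0
```

Call:
play_rows(
  translation=[
    [0,0,-0.2],
    [0,0,-0.5],
    [0,0,-0.7],
    [0,0,-0.7],
    [0,0,-0.4],
    [0,0,0],
  ],
  twist=[
    [0,0,0],
    [0,0,0],
    [0,0,0],
    [0,0,0],
    [0,0,0],
    [0,0,0],
  ],
  gripper=[-0.14,-0.14,-0.14,-0.14,-0.14,-0.14],
)

```text
time: 5.25
tool_pos: [0.5072, 0.3033, 0.3345]
ee_rot: [3.141, 0.005, -3.036]
wrist_force: [0.8, 0.6, 0.1]
width: 0.0435
finger_force: 30.0
```

```bash
python3 - <<'E'
import h; from h import *
h.YAW=.112
for c in("top","side"):
    im=robot.snapshot(c)
    for n in["case","cell2","lid_hinge","clip_left_tip","clip_right_tip","lid_edge"]:
        print(c,n,[(np.round(d["centre"],3).tolist(),round(d["score"],2)) for d in robot.spot_point(n,c)[:2]])
    if c=="top": cv2.imwrite("pics/top1.png",im[:,:,::-1])
print(robot.get_obs()["width"],robot.get_obs()["finger_force"])
t=c2w((0,.112,0)); print(t); go(t[0],t[1],.16,1.683)
g=(0,255,0);im=cv2.imread("pics/top1.png")[:,:,::-1]
P=[(proj(rect(.034),"top"),g),(proj(rect(0),"top"),(255,255,0))]
for y in(-112,-56,0,56,112):
    P.append((proj([c2w((a*.026,y/1e3+b*.026,.028)) for a,b in((-1,-1),(1,-1),(1,1),(-1,1),(-1,-1))],"top"),(0,0,255)))
cv2.imwrite("pics/ov2.png",tile(im,(318,205),70,P,(800,600)))
E
```

```text
top case [([0.571, -0.001, 0.001], 0.62)]
top cell2 [([0.57, 0.001, 0.005], 0.78)]
top lid_hinge [([0.608, 0.007, 0.032], 0.76)]
top clip_left_tip [([0.498, 0.08, 0.051], 0.4)]
top clip_right_tip [([0.519, -0.089, 0.048], 0.57)]
top lid_edge [([0.682, 0.012, 0.085], 0.72)]
side case [([0.572, -0.003, -0.001], 0.74), ([0.504, 0.3, 0.101], 0.74)]
side cell2 [([0.576, 0.006, 0.003], 0.58)]
side lid_hinge [([0.612, 0.003, 0.032], 0.84)]
side clip_left_tip [([0.501, 0.075, 0.048], 0.59), ([0.518, -0.093, 0.047], 0.51)]
side clip_right_tip [([0.518, -0.094, 0.05], 0.42)]
side lid_edge [([0.682, 0.013, 0.082], 0.57)]
0.0439381534090661 29.999712109565735
[0.56148221 0.11229827 0.        ]
tool y ang 1.677 grasp [0.5067 0.3034 0.1516] tilt [-0.  0.]
tool shift units [-0.86 -4.9  -0.21] turn z units -0.06
```

View pics/ov2.png

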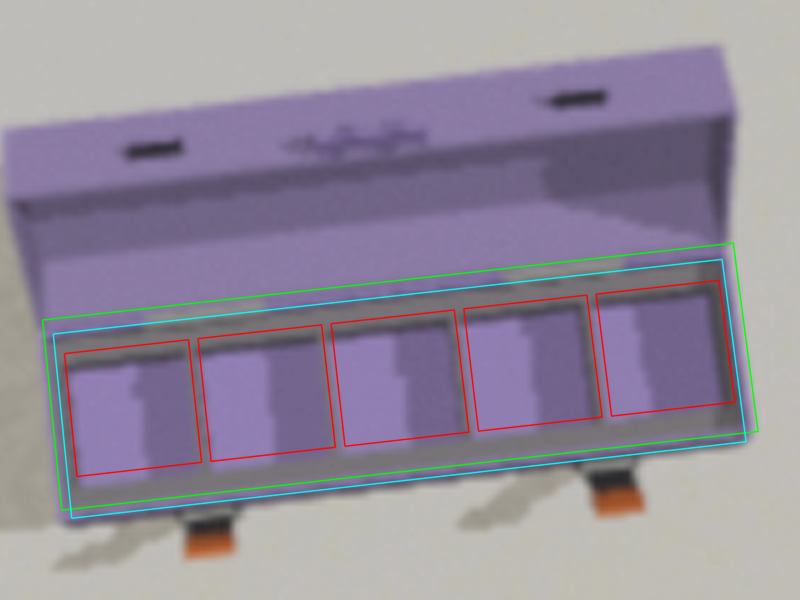

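```bash
cat > fit.py <<'E'
import h; from h import *
from scipy.optimize import minimize
im=cv2.imread("pics/top1.png").astype(np.float32); S=cv2.GaussianBlur(im[:,:,0]-im[:,:,1],(0,0),.7)
def smp(P):
    u=proj(P,"top").astype(np.float32); return cv2.remap(S,u[:,0],u[:,1],cv2.INTER_CUBIC).ravel()
def f(p):
    h.C=np.array([.574+p[0]/1e3,.001+p[1]/1e3,0]);h.YAW=.112+p[2]/100
    t=np.linspace(-.02,.02,25);d=.002;s=0
    for y in(-.112,-.056,0,.056,.112):
        mk=lambda X,Y:np.array([c2w((a,b,.028)) for a,b in zip(X+0*t,Y+0*t)])
        s+=(smp(mk(-.026+d,y+t))-smp(mk(-.026-d,y+t))).mean()
        if y: 
            g=-np.sign(y); tt=t-.003
            s+=(smp(mk(tt,y+g*(.026-d)))-smp(mk(tt,y+g*(.026+d)))).mean()
    return -s
b=min((f((a,b,c)),a,b,c) for a in range(-8,5,2) for b in range(-6,7,2) for c in(-1,0,1,2,3,4))
r=minimize(f,b[1:],method="Nelder-Mead"); print(b,r.x,r.fun,f((0,0,0))); f(r.x); print(h.C,h.YAW)
E
python3 fit.py
```

```text
Traceback (most recent call last):
  File "fit.py", line 16, in <module>
    b=min((f((a,b,c)),a,b,c) for a in range(-8,5,2) for b in range(-6,7,2) for c in(-1,0,1,2,3,4))
  File "fit.py", line 16, in <genexpr>
    b=min((f((a,b,c)),a,b,c) for a in range(-8,5,2) for b in range(-6,7,2) for c in(-1,0,1,2,3,4))
           ~^^^^^^^^^
  File "fit.py", line 14, in f
    s+=(smp(mk(tt,y+g*(.026-d)))-smp(mk(tt,y+g*(.026+d)))).mean()
                                 ~~~^^^^^^^^^^^^^^^^^^^^^
  File "fit.py", line 5, in smp
    u=proj(P,"top").astype(np.float32); return cv2.remap(S,u[:,0],u[:,1],cv2.INTER_CUBIC).ravel()
      ~~~~^^^^^^^^^
  File "h.py", line 7, in proj
    m=robot.camera_model(cam)
ValueError: time passes only in moves, steps and waits
```

```bash
sed -i 's/^def c2w/import functools\n_cm=functools.lru_cache(None)(robot.camera_model)\ndef c2w/; s/m=robot.camera_model(cam)/m=_cm(cam)/' h.py; python3 fit.py
```

```text
(np.float32(-148.09578), -4, 2, 1) [-3.68461833  1.98701737  1.082551  ] -149.1179962158203 -66.42552
[0.57031538 0.00298702 0.        ] 0.1228255100124178
```

Call:
play_rows(
  translation=[
    [-0.12,-0.5,0],
    [-0.12,-0.8,0],
    [-0.12,-0.9,0],
    [-0.12,-0.9,0],
    [-0.12,-0.9,0],
    [-0.12,-0.6,0],
    [0,-0.22,0],
    [0,0,0],
  ],
  twist=[
    [0,0,-0.17],
    [0,0,0],
    [0,0,0],
    [0,0,0],
    [0,0,0],
    [0,0,0],
    [0,0,0],
    [0,0,0],
  ],
  gripper=[-0.14,-0.14,-0.14,-0.14,-0.14,-0.14,-0.14,-0.14],
)

```text
time: 6.75
tool_pos: [0.5587, 0.1147, 0.3317]
ee_rot: [3.141, -0.0, -3.02]
wrist_force: [-0.7, 0.5, -1.1]
width: 0.0433
finger_force: 30.0
```

```bash
sed -i 's/^C=.*/C=np.array([0.5703,0.003,0.0]); YAW=0.123/' h.py; python3 - <<'E'
from h import *
t=c2w((0,.112,0)); go(t[0],t[1],.16,1.694)
s=robot.get_obs(); x,y,z=s["tool_pos"]-[0,0,.18]; b=z-.0524
im=robot.snapshot("side")
print([(np.round(d["centre"],3).tolist(),round(d["score"],2)) for d in robot.spot_point("jar_paprika","side")[:2]],b)
p=proj([[x,y,b+.02]],"side")[0]
cv2.imwrite("pics/s2.png",tile(im,p,40,[(proj(circ(x,y,b,.022),"side"),(0,255,0)),(proj(circ(x,y,b+.06,.022),"side"),(0,255,255))],(640,480)))
E
```

```text
tool y ang 1.692 grasp [0.5587 0.1147 0.1517] tilt [-0.  0.]
tool shift units [ 0.06 -0.01 -0.21] turn z units -0.02
[([0.557, 0.112, 0.101], 0.67)] 0.0992922077643798
```

View pics/s2.png

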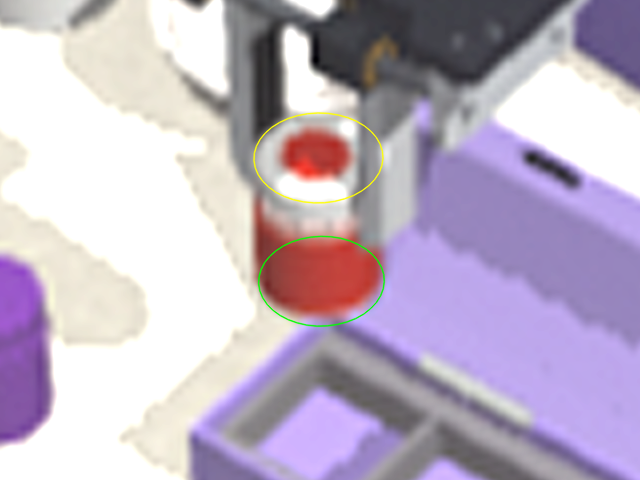

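The side crop shows the held jar lined up with the gripper axis, about 1 px off, above the left-end cell.

Call:
play_rows(
  translation=[
    [0.04,0,0.4],
    [0,0,0.5],
    [0,0,0.5],
    [0,0,0.2],
    [0,0,0],
    [0,0,0],
  ],
  twist=[
    [0,0,0],
    [0,0,0],
    [0,0,0],
    [0,0,0],
    [0,0,0],
    [0,0,0],
  ],
  gripper=[-0.14,-0.14,-0.14,-0.14,-0.14,-0.14],
)

```text
time: 7.45
tool_pos: [0.5572, 0.116, 0.2684]
ee_rot: [3.141, 0.001, -3.017]
wrist_force: [0.6, -0.2, -0.7]
width: 0.0435
finger_force: 30.0
```

Call:
play_rows(
  translation=[
    [0,0,0.1],
    [0,0,0.1],
    [0,0,0.1],
    [0,0,0.1],
    [0,0,0.1],
    [0,0,0],
  ],
  twist=[
    [0,0,0],
    [0,0,0],
    [0,0,0],
    [0,0,0],
    [0,0,0],
    [0,0,0],
  ],
  gripper=[-0.14,-0.14,-0.14,-0.14,-0.14,-0.14],
)

```text
time: 8.05
tool_pos: [0.5568, 0.1152, 0.2467]
ee_rot: [3.141, -0.002, -3.019]
wrist_force: [-0.4, -0.8, -0.5]
width: 0.0436
finger_force: 30.0
```

Call:
play_rows(
  translation=[
    [0,0,0.08],
    [0,0,0.06],
    [0,0,0.05],
    [0,0,0],
  ],
  twist=[
    [0,0,0],
    [0,0,0],
    [0,0,0],
    [0,0,0],
  ],
  gripper=[-0.14,-0.14,-0.14,-0.14],
)

```text
time: 8.45
tool_pos: [0.5569, 0.1153, 0.2396]
ee_rot: [3.142, -0.001, -3.018]
wrist_force: [0.3, -0.5, 0.1]
width: 0.0436
finger_force: 30.0
```

Call:
play_rows(
  translation=[
    [0,0,0.04],
    [0,0,0],
  ],
  twist=[
    [0,0,0],
    [0,0,0],
  ],
  gripper=[-0.14,-0.14],
)

```text
time: 8.65
tool_pos: [0.557, 0.1153, 0.2383]
ee_rot: [3.141, -0.0, -3.018]
wrist_force: [0.2, -0.6, -1.3]
width: 0.0436
finger_force: 30.0
```

Call:
play_rows(
  translation=[
    [0,0,0.03],
    [0,0,0],
    [0,0,0.02],
    [0,0,0],
  ],
  twist=[
    [0,0,0],
    [0,0,0],
    [0,0,0],
    [0,0,0],
  ],
  gripper=[-0.14,-0.14,-0.14,-0.14],
)

```text
time: 9.05
tool_pos: [0.5571, 0.1153, 0.2365]
ee_rot: [3.142, 0.0, -3.018]
wrist_force: [0.6, -0.8, -1.4]
width: 0.0436
finger_force: 30.0
```

Call:
play_rows(
  translation=[
    [0,0,0],
    [0,0,0],
    [0,0,0],
    [0,0,0],
    [0,0,-0.3],
    [0,0,-0.8],
    [0,0,-0.9],
    [0,0,-0.6],
  ],
  twist=[
    [0,0,0],
    [0,0,0],
    [0,0,0],
    [0,0,0],
    [0,0,0],
    [0,0,0],
    [0,0,0],
    [0,0,0],
  ],
  gripper=[-0.04,0.06,0.2,0.3,0.36,0.36,0.36,0.36],
)

```text
time: 9.85
tool_pos: [0.5573, 0.1153, 0.3444]
ee_rot: [3.142, 0.004, -3.018]
wrist_force: [0.8, 0.3, 0.4]
width: 0.0639
finger_force: 0.0
```

```bash
python3 - <<'E'
from h import *
go(.5655,.4055,.20,1.678)
for c in("top","side"):
    robot.snapshot(c)
    for n in("jar_parsley","jar_paprika"):
        print(c,n,[(np.round(d["centre"],3).tolist(),round(d["score"],2)) for d in robot.spot_point(n,c)[:4]])
E
```

```text
tool y ang 1.694 grasp [0.5573 0.1153 0.1644] tilt [0.004 0.001]
tool shift units [-1.1   7.17 -0.89] turn z units 0.16
top jar_parsley [([0.482, 0.45, 0.001], 0.96), ([0.564, 0.4, -0.0], 0.92), ([0.496, 0.222, -0.002], 0.75), ([0.408, 0.454, -0.001], 0.7)]
top jar_paprika [([0.519, -0.087, 0.049], 0.51), ([0.555, 0.115, 0.007], 0.38)]
side jar_parsley [([0.405, 0.451, -0.002], 0.74), ([0.494, 0.223, 0.002], 0.63), ([0.568, 0.408, -0.005], 0.54), ([0.394, -0.003, -0.005], 0.21)]
side jar_paprika [([0.557, 0.111, 0.007], 0.61)]
```

Call:
play_rows(
  translation=[
    [-0.14,0.7,0],
    [-0.14,0.95,0],
    [-0.14,0.95,0],
    [-0.14,0.95,0],
    [-0.14,0.95,0],
    [-0.14,0.95,0],
    [-0.13,0.95,0],
    [-0.13,0.75,0],
  ],
  twist=[
    [0,0,0],
    [0,0,0],
    [0,0,0],
    [0,0,0],
    [0,0,0],
    [0,0,0],
    [0,0,0],
    [0,0,0],
  ],
  gripper=[0.36,0.36,0.36,0.36,0.36,0.36,0.36,0.36],
)

```text
time: 10.95
tool_pos: [0.5649, 0.4066, 0.3376]
ee_rot: [-3.14, -0.004, -3.017]
wrist_force: [-0.0, -0.5, 0.3]
width: 0.0641
finger_force: 0.0
```

Call:
play_rows(
  translation=[
    [0,0,0.4],
    [0,0,0.5],
    [0,0,0.5],
    [0,0,0.2],
    [0,0,0],
    [0,0,0],
  ],
  twist=[
    [0,0,0],
    [0,0,0],
    [0,0,0],
    [0,0,0],
    [0,0,0],
    [0,0,0],
  ],
  gripper=[0.36,0.36,0.36,0.36,0.36,0.36],
)

```text
time: 11.55
tool_pos: [0.5658, 0.4039, 0.2764]
ee_rot: [-3.141, -0.0, -3.019]
wrist_force: [0.5, 0.8, 0.1]
width: 0.0639
finger_force: 0.0
```

```bash
python3 - <<'E'
from h import *
go(.566,.405,.052,1.694)
im=robot.snapshot("side")
p=proj([[.566,.405,.04]],"side")[0]
cv2.imwrite("pics/s3.png",tile(im,p,40,[(proj(circ(.566,.405,0.06,.022),"side"),(0,255,0)),(proj(circ(.566,.405,0,.022),"side"),(0,255,255))],(640,480)))
E
```

```text
tool y ang 1.693 grasp [0.5658 0.4039 0.0964] tilt [-0. -0.]
tool shift units [-0.01  0.03  1.11] turn z units -0.01
```

View pics/s3.png

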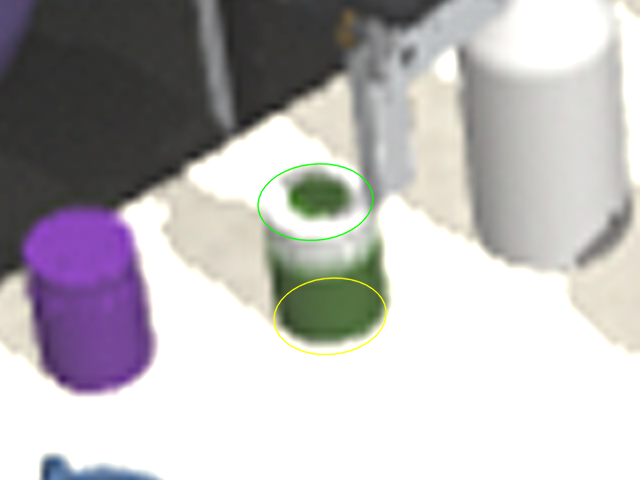

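The side crop shows the parsley jar matching the prediction, with its cap dot at (318,195). The purple look-alike at (90,300) is clear.

Call:
play_rows(
  translation=[
    [0,0,0.4],
    [0,0,0.4],
    [0,0,0.31],
    [0,0,0],
    [0,0,0],
    [0,0,0],
    [0,0,0],
    [0,0,0],
  ],
  twist=[
    [0,0,0],
    [0,0,0],
    [0,0,0],
    [0,0,0],
    [0,0,0],
    [0,0,0],
    [0,0,0],
    [0,0,0],
  ],
  gripper=[0.36,0.36,0.36,0.36,0.36,0.2,0.1,0.02],
)

```text
time: 12.4
tool_pos: [0.5658, 0.4046, 0.233]
ee_rot: [3.141, 0.001, -3.018]
wrist_force: [0.2, -0.2, -1.3]
width: 0.049
finger_force: 0.0
```

Call:
play_rows(
  translation=[
    [0,0,0],
    [0,0,0],
    [0,0,0],
    [0,0,0],
    [0,0,0],
    [0,0,0],
  ],
  twist=[
    [0,0,0],
    [0,0,0],
    [0,0,0],
    [0,0,0],
    [0,0,0],
    [0,0,0],
  ],
  gripper=[-0.04,-0.08,-0.11,-0.14,-0.14,-0.14],
)

```text
time: 13.0
tool_pos: [0.5657, 0.4045, 0.2325]
ee_rot: [3.141, 0.001, -3.018]
wrist_force: [-0.3, -0.9, 1.9]
width: 0.0434
finger_force: 30.0
```

Call:
play_rows(
  translation=[
    [0,0,-0.2],
    [0,0,-0.5],
    [0,0,-0.7],
    [0,0,-0.7],
    [0,0,-0.5],
    [0,0,0],
  ],
  twist=[
    [0,0,0],
    [0,0,0],
    [0,0,0],
    [0,0,0],
    [0,0,0],
    [0,0,0],
  ],
  gripper=[-0.14,-0.14,-0.14,-0.14,-0.14,-0.14],
)

```text
time: 13.6
tool_pos: [0.5659, 0.4049, 0.3407]
ee_rot: [3.138, 0.007, -3.018]
wrist_force: [0.6, 0.3, -1.8]
width: 0.0438
finger_force: 30.0
```

```bash
python3 - <<'E'
from h import *
t=c2w((0,0,0)); go(t[0],t[1],.16,1.694)
E
```

```text
tool y ang 1.694 grasp [0.5659 0.4049 0.1607] tilt [0.007 0.004]
tool shift units [ 1.13 -9.98 -0.03] turn z units 0.0
```

Call:
play_rows(
  translation=[
    [0.1,-0.5,0],
    [0.1,-0.9,0],
    [0.1,-0.9,0],
    [0.1,-0.9,0],
    [0.1,-0.9,0],
    [0.1,-0.9,0],
    [0.1,-0.9,0],
    [0.1,-0.9,0],
  ],
  twist=[
    [0,0,0],
    [0,0,0],
    [0,0,0],
    [0,0,0],
    [0,0,0],
    [0,0,0],
    [0,0,0],
    [0,0,0],
  ],
  gripper=[-0.14,-0.14,-0.14,-0.14,-0.14,-0.14,-0.14,-0.14],
)

```text
time: 14.4
tool_pos: [0.5667, 0.1293, 0.334]
ee_rot: [3.141, -0.003, -3.018]
wrist_force: [0.3, -0.0, -1.2]
width: 0.0434
finger_force: 30.0
```

Call:
play_rows(
  translation=[
    [0.1,-0.9,0],
    [0.1,-0.9,0],
    [0.1,-0.8,0],
    [0.03,-0.58,0],
    [0,0,0],
    [0,0,0],
  ],
  twist=[
    [0,0,0],
    [0,0,0],
    [0,0,0],
    [0,0,0],
    [0,0,0],
    [0,0,0],
  ],
  gripper=[-0.14,-0.14,-0.14,-0.14,-0.14,-0.14],
)

```text
time: 15.0
tool_pos: [0.5695, 0.0027, 0.3345]
ee_rot: [3.14, -0.002, -3.019]
wrist_force: [-0.7, -0.3, -0.3]
width: 0.0436
finger_force: 30.0
```

```bash
python3 - <<'E'
from h import *
t=c2w((0,0,0)); go(t[0],t[1],.0568,1.694)
s=robot.get_obs(); x,y,z=s["tool_pos"]-[0,0,.18]; b=z-.0525
im=robot.snapshot("side")
print([(np.round(d["centre"],3).tolist(),round(d["score"],2)) for d in robot.spot_point("jar_parsley","side")[:4]],b)
p=proj([[x,y,b]],"side")[0]
cv2.imwrite("pics/s4.png",tile(im,p,50,[(proj(circ(x,y,b,.022),"side"),(0,255,0)),(proj(circ(x,y,b+.06,.022),"side"),(0,255,255))],(640,480)))
E
```

```text
tool y ang 1.693 grasp [0.5695 0.0027 0.1545] tilt [-0.003  0.001]
tool shift units [-0.03  0.    2.44] turn z units -0.01
[([0.568, 0.008, 0.099], 0.82), ([0.494, 0.222, -0.001], 0.64), ([0.407, 0.45, -0.0], 0.56), ([0.484, 0.444, 0.001], 0.53)] 0.10202178006662715
```

View pics/s4.png

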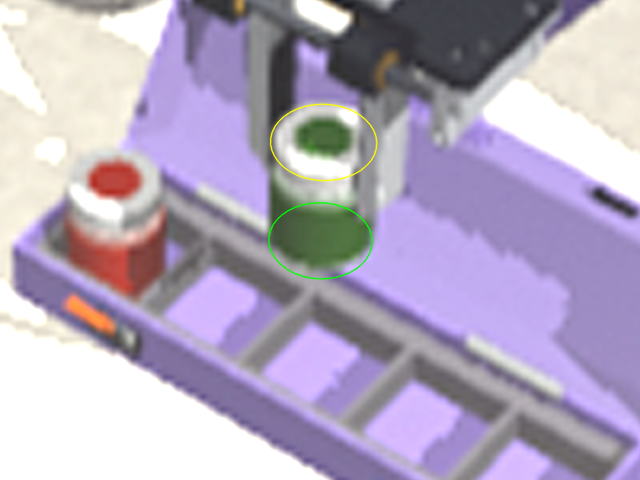

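Paprika stands upright in its cell at (115,230), and parsley is centred above the middle cell. I'll lower it.

Call:
play_rows(
  translation=[
    [-0.02,0,0.4],
    [0,0,0.5],
    [0,0,0.5],
    [0,0,0.2],
    [0,0,0],
    [0,0,0.1],
    [0,0,0.1],
    [0,0,0.1],
  ],
  twist=[
    [0,0,0],
    [0,0,0],
    [0,0,0],
    [0,0,0],
    [0,0,0],
    [0,0,0],
    [0,0,0],
    [0,0,0],
  ],
  gripper=[-0.14,-0.14,-0.14,-0.14,-0.14,-0.14,-0.14,-0.14],
)

```text
time: 15.9
tool_pos: [0.5709, 0.003, 0.2608]
ee_rot: [-3.141, 0.002, -3.018]
wrist_force: [0.3, -0.6, -0.4]
width: 0.0436
finger_force: 30.0
```

Call:
play_rows(
  translation=[
    [0,0,0.1],
    [0,0,0.1],
    [0,0,0.08],
    [0,0,0.06],
    [0,0,0.04],
    [0,0,0],
    [0,0,0],
  ],
  twist=[
    [0,0,0],
    [0,0,0],
    [0,0,0],
    [0,0,0],
    [0,0,0],
    [0,0,0],
    [0,0,0],
  ],
  gripper=[-0.14,-0.14,-0.14,-0.14,-0.14,-0.14,-0.14],
)

```text
time: 16.6
tool_pos: [0.5706, 0.0029, 0.2449]
ee_rot: [3.142, 0.0, -3.018]
wrist_force: [-0.0, -0.7, -1.1]
width: 0.0433
finger_force: 30.0
```

Call:
play_rows(
  translation=[
    [0,0,0.06],
    [0,0,0.05],
    [0,0,0.04],
    [0,0,0.03],
    [0,0,0],
    [0,0,0.02],
    [0,0,0.01],
    [0,0,0],
  ],
  twist=[
    [0,0,0],
    [0,0,0],
    [0,0,0],
    [0,0,0],
    [0,0,0],
    [0,0,0],
    [0,0,0],
    [0,0,0],
  ],
  gripper=[-0.14,-0.14,-0.14,-0.14,-0.14,-0.14,-0.14,-0.14],
)

```text
time: 17.4
tool_pos: [0.5706, 0.0029, 0.2365]
ee_rot: [3.141, 0.0, -3.018]
wrist_force: [0.0, -0.9, -0.7]
width: 0.0433
finger_force: 30.0
```

Call:
play_rows(
  translation=[
    [0,0,0],
    [0,0,0],
    [0,0,0],
    [0,0,0],
    [0,0,-0.3],
    [0,0,-0.8],
    [0,0,-0.9],
    [0,0,-0.6],
  ],
  twist=[
    [0,0,0],
    [0,0,0],
    [0,0,0],
    [0,0,0],
    [0,0,0],
    [0,0,0],
    [0,0,0],
    [0,0,0],
  ],
  gripper=[-0.04,0.06,0.2,0.3,0.36,0.36,0.36,0.36],
)

```text
time: 18.2
tool_pos: [0.5708, 0.0029, 0.3444]
ee_rot: [-3.141, 0.004, -3.018]
wrist_force: [0.7, -0.2, -0.5]
width: 0.0637
finger_force: 0.0
```

```bash
python3 - <<'E'
from h import *
go(.5635,-.4155,.1644,1.694)
for c in("top","side"):
    robot.snapshot(c)
    for n in("jar_pepper","jar_parsley"):
        print(c,n,[(np.round(d["centre"],3).tolist(),round(d["score"],2)) for d in robot.spot_point(n,c)[:2]])
E
```

```text
tool y ang 1.694 grasp [0.5708 0.0029 0.1644] tilt [ 0.004 -0.   ]
tool shift units [  1.47 -10.36   0.  ] turn z units 0.0
top jar_pepper [([0.564, -0.418, -0.007], 0.64)]
top jar_parsley [([0.408, 0.45, -0.002], 0.94), ([0.484, 0.454, -0.002], 0.8)]
side jar_pepper [([0.565, -0.418, 0.001], 0.68)]
side jar_parsley [([0.406, 0.448, 0.002], 0.86), ([0.572, 0.006, -0.0], 0.62)]
```

Call:
play_rows(
  translation=[
    [0.12,-0.6,0],
    [0.12,-0.95,0],
    [0.12,-0.95,0],
    [0.12,-0.95,0],
    [0.12,-0.95,0],
    [0.12,-0.95,0],
    [0.12,-0.95,0],
    [0.12,-0.95,0],
  ],
  twist=[
    [0,0,0],
    [0,0,0],
    [0,0,0],
    [0,0,0],
    [0,0,0],
    [0,0,0],
    [0,0,0],
    [0,0,0],
  ],
  gripper=[0.36,0.36,0.36,0.36,0.36,0.36,0.36,0.36],
)

```text
time: 19.3
tool_pos: [0.5676, -0.2911, 0.3379]
ee_rot: [3.139, -0.003, -3.018]
wrist_force: [0.4, 0.8, 0.3]
width: 0.064
finger_force: 0.0
```

Call:
play_rows(
  translation=[
    [0.12,-0.95,0],
    [0.12,-0.9,0],
    [0.12,-0.8,0.2],
    [0.11,-0.5,0.4],
    [0,0,0.5],
    [0,0,0.5],
    [0,0,0],
    [0,0,0],
  ],
  twist=[
    [0,0,0],
    [0,0,0],
    [0,0,0],
    [0,0,0],
    [0,0,0],
    [0,0,0],
    [0,0,0],
    [0,0,0],
  ],
  gripper=[0.36,0.36,0.36,0.36,0.36,0.36,0.36,0.36],
)

```text
time: 20.1
tool_pos: [0.5648, -0.4164, 0.2743]
ee_rot: [3.138, -0.003, -3.018]
wrist_force: [0.4, -1.0, 0.5]
width: 0.0642
finger_force: 0.0
```

```bash
python3 - <<'E'
from h import *
go(.564,-.4165,.0525,1.694)
im=robot.snapshot("side")
print([(np.round(d["centre"],3).tolist(),round(d["score"],2)) for d in robot.spot_point("jar_pepper","side")[:2]])
p=proj([[.564,-.4165,.04]],"side")[0]
cv2.imwrite("pics/s5.png",tile(im,p,40,[(proj(circ(.564,-.4165,0.06,.022),"side"),(0,255,0)),(proj(circ(.564,-.4165,0,.022),"side"),(0,255,255))],(640,480)))
E
```

```text
tool y ang 1.694 grasp [ 0.5648 -0.4164  0.0943] tilt [-0.003  0.003]
tool shift units [ 0.02 -0.    1.05] turn z units 0.0
[([0.566, -0.418, 0.001], 0.85)]
```

View pics/s5.png

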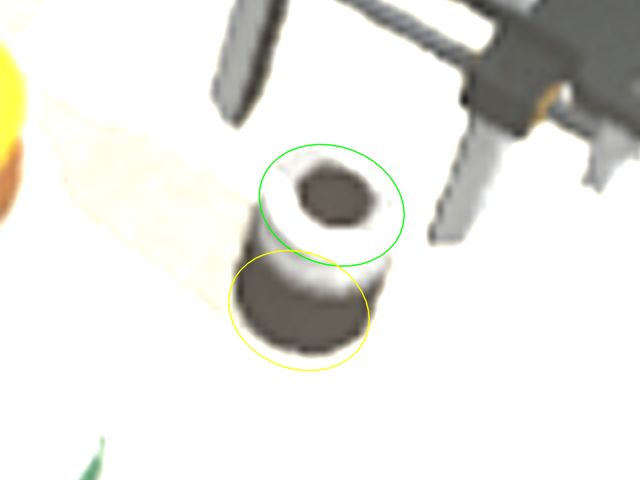

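The side crop shows the pepper jar matching the prediction, with its cap dot at (337,195), and the fingers either side of it. I'll grasp it.

Call:
play_rows(
  translation=[
    [-0.02,0,0.4],
    [0,0,0.4],
    [0,0,0.25],
    [0,0,0],
    [0,0,0],
    [0,0,0],
    [0,0,0],
    [0,0,0],
  ],
  twist=[
    [0,0,0],
    [0,0,0],
    [0,0,0],
    [0,0,0],
    [0,0,0],
    [0,0,0],
    [0,0,0],
    [0,0,0],
  ],
  gripper=[0.36,0.36,0.36,0.36,0.36,0.2,0.1,0.02],
)

```text
time: 21.0
tool_pos: [0.5659, -0.417, 0.2352]
ee_rot: [-3.141, 0.001, -3.018]
wrist_force: [0.4, 0.4, 0.2]
width: 0.0488
finger_force: 0.0
```

Call:
play_rows(
  translation=[
    [0,0,0],
    [0,0,0],
    [0,0,0],
    [0,0,0],
    [0,0,0],
    [0,0,0],
  ],
  twist=[
    [0,0,0],
    [0,0,0],
    [0,0,0],
    [0,0,0],
    [0,0,0],
    [0,0,0],
  ],
  gripper=[-0.04,-0.08,-0.11,-0.14,-0.14,-0.14],
)

```text
time: 21.6
tool_pos: [0.5658, -0.4167, 0.2348]
ee_rot: [3.141, 0.0, -3.018]
wrist_force: [-0.9, 2.3, 3.1]
width: 0.0432
finger_force: 30.0
```

Call:
play_rows(
  translation=[
    [0,0,-0.2],
    [0,0,-0.5],
    [0,0,-0.7],
    [0,0,-0.7],
    [0,0,-0.5],
    [0,0,0],
  ],
  twist=[
    [0,0,0],
    [0,0,0],
    [0,0,0],
    [0,0,0],
    [0,0,0],
    [0,0,0],
  ],
  gripper=[-0.14,-0.14,-0.14,-0.14,-0.14,-0.14],
)

```text
time: 22.2
tool_pos: [0.566, -0.4176, 0.343]
ee_rot: [-3.135, 0.005, -3.019]
wrist_force: [0.3, -0.1, -0.8]
width: 0.0439
finger_force: 30.0
```

```bash
python3 - <<'E'
from h import *
t=c2w((0,-.112,0)); print(t);go(t[0],t[1],.16,1.694)
E
```

```text
[ 0.58404129 -0.10815384  0.        ]
tool y ang 1.694 grasp [ 0.566  -0.4176  0.163 ] tilt [ 0.006 -0.006]
tool shift units [-1.4   7.62  0.03] turn z units -0.0
```

Call:
play_rows(
  translation=[
    [-0.17,0.5,0],
    [-0.17,0.9,0],
    [-0.17,0.95,0],
    [-0.17,0.95,0],
    [-0.17,0.95,0],
    [-0.17,0.95,0],
    [-0.17,0.95,0],
    [-0.17,0.9,0],
  ],
  twist=[
    [0,0,0],
    [0,0,0],
    [0,0,0],
    [0,0,0],
    [0,0,0],
    [0,0,0],
    [0,0,0],
    [0,0,0],
  ],
  gripper=[-0.14,-0.14,-0.14,-0.14,-0.14,-0.14,-0.14,-0.14],
)

```text
time: 23.0
tool_pos: [0.5842, -0.1273, 0.3356]
ee_rot: [3.139, -0.004, -3.017]
wrist_force: [0.2, 0.2, -1.6]
width: 0.0436
finger_force: 30.0
```

Call:
play_rows(
  translation=[
    [-0.04,0.57,0],
    [0,0,0],
    [0,0,0],
  ],
  twist=[
    [0,0,0],
    [0,0,0],
    [0,0,0],
  ],
  gripper=[-0.14,-0.14,-0.14],
)

```text
time: 23.3
tool_pos: [0.5834, -0.1064, 0.3365]
ee_rot: [3.141, -0.003, -3.017]
wrist_force: [-0.7, -0.1, -2.2]
width: 0.0434
finger_force: 30.0
```

```bash
python3 - <<'E'
from h import *
t=c2w((0,-.112,0)); go(t[0],t[1],.0588,1.694)
s=robot.get_obs(); x,y,z=s["tool_pos"]-[0,0,.18]; b=z-.0548
im=robot.snapshot("side")
print([(np.round(d["centre"],3).tolist(),round(d["score"],2)) for d in robot.spot_point("jar_pepper","side")[:2]],b)
p=proj([[x,y,b]],"side")[0]
cv2.imwrite("pics/s6.png",tile(im,p,50,[(proj(circ(x,y,b,.022),"side"),(0,255,0)),(proj(circ(x,y,b+.06,.022),"side"),(0,255,255))],(640,480)))
E
```

```text
tool y ang 1.696 grasp [ 0.5834 -0.1064  0.1565] tilt [-0.003  0.   ]
tool shift units [-0.02 -0.05  2.44] turn z units 0.02
[([0.58, -0.107, 0.102], 0.79), ([0.494, -0.31, -0.001], 0.65)] 0.10173394062406972
```

View pics/s6.png

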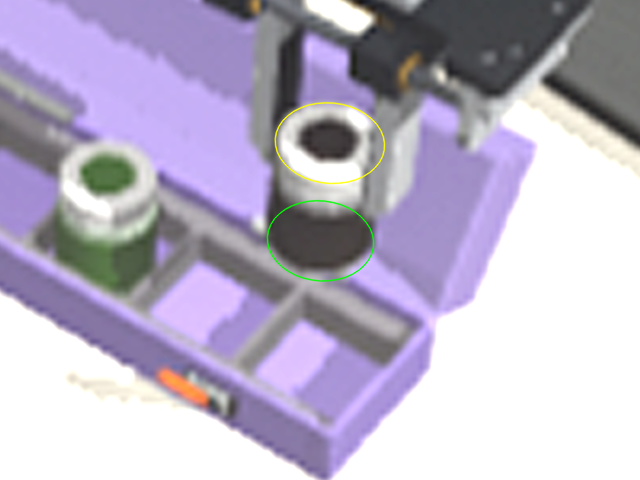

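Parsley is upright in the middle cell, and pepper is aligned above the right-end cell.

Call:
play_rows(
  translation=[
    [-0.02,-0.04,0.4],
    [0,0,0.5],
    [0,0,0.5],
    [0,0,0.2],
    [0,0,0],
    [0,0,0.1],
    [0,0,0.1],
    [0,0,0.1],
  ],
  twist=[
    [0,0,0],
    [0,0,0],
    [0,0,0],
    [0,0,0],
    [0,0,0],
    [0,0,0],
    [0,0,0],
    [0,0,0],
  ],
  gripper=[-0.14,-0.14,-0.14,-0.14,-0.14,-0.14,-0.14,-0.14],
)

```text
time: 24.2
tool_pos: [0.5851, -0.1091, 0.2632]
ee_rot: [-3.141, 0.002, -3.018]
wrist_force: [-0.5, 0.2, -1.3]
width: 0.0434
finger_force: 30.0
```

Call:
play_rows(
  translation=[
    [0,0,0.1],
    [0,0,0.1],
    [0,0,0.08],
    [0,0,0.06],
    [0,0,0.04],
    [0,0,0],
    [0,0,0],
  ],
  twist=[
    [0,0,0],
    [0,0,0],
    [0,0,0],
    [0,0,0],
    [0,0,0],
    [0,0,0],
    [0,0,0],
  ],
  gripper=[-0.14,-0.14,-0.14,-0.14,-0.14,-0.14,-0.14],
)

```text
time: 24.9
tool_pos: [0.5849, -0.109, 0.2473]
ee_rot: [3.142, 0.0, -3.018]
wrist_force: [-0.3, 0.3, -0.7]
width: 0.0436
finger_force: 30.0
```

Lowering the last 8.5 mm.

Call:
play_rows(
  translation=[
    [0,0,0.06],
    [0,0,0.05],
    [0,0,0.04],
    [0,0,0.03],
    [0,0,0],
    [0,0,0.02],
    [0,0,0.01],
    [0,0,0],
  ],
  twist=[
    [0,0,0],
    [0,0,0],
    [0,0,0],
    [0,0,0],
    [0,0,0],
    [0,0,0],
    [0,0,0],
    [0,0,0],
  ],
  gripper=[-0.14,-0.14,-0.14,-0.14,-0.14,-0.14,-0.14,-0.14],
)

```text
time: 25.7
tool_pos: [0.5848, -0.109, 0.2389]
ee_rot: [3.142, 0.0, -3.018]
wrist_force: [0.7, 0.4, -0.5]
width: 0.0435
finger_force: 30.0
```

Call:
play_rows(
  translation=[
    [0,0,0],
    [0,0,0],
    [0,0,0],
    [0,0,0],
    [0,0,-0.3],
    [0,0,-0.8],
    [0,0,-0.9],
    [0,0,-0.9],
  ],
  twist=[
    [0,0,0],
    [0,0,0],
    [0,0,0],
    [0,0,0],
    [0,0,0],
    [0,0,0],
    [0,0,0],
    [0,0,0],
  ],
  gripper=[-0.04,0.06,0.2,0.3,0.36,0.36,0.36,0.36],
)

```text
time: 26.5
tool_pos: [0.5846, -0.109, 0.3569]
ee_rot: [-3.142, 0.0, -3.018]
wrist_force: [0.0, -0.5, -0.2]
width: 0.0635
finger_force: 0.0
```

```bash
python3 - <<'E'
from h import *
import numpy as np
for c in("top","side"):
    im=robot.snapshot(c)
    for n in("jar_paprika","jar_turmeric","jar_parsley","jar_pepper","jar_cinnamon","lid_edge"):
        print(c,n,[(np.round(d["centre"],3).tolist(),round(d["score"],2)) for d in robot.spot_point(n,c)[:2]])
    if c=="side": cv2.imwrite("pics/s7.png",tile(im,(330,240),110,[],(800,600)))
print(robot.get_obs()["tool_pos"],robot.get_obs()["joint_positions"])
E
```

```text
top jar_paprika [([0.556, 0.114, 0.008], 0.62)]
top jar_turmeric [([0.575, -0.002, 0.004], 0.59), ([0.497, 0.08, 0.05], 0.49)]
top jar_parsley [([0.485, 0.452, 0.0], 0.96), ([0.404, 0.451, -0.002], 0.9)]
top jar_pepper [([0.581, -0.11, 0.003], 0.59)]
top jar_cinnamon []
top lid_edge [([0.685, 0.013, 0.084], 0.65)]
side jar_paprika [([0.555, 0.111, 0.007], 0.65)]
side jar_turmeric [([0.569, -0.001, 0.002], 0.5)]
side jar_parsley [([0.57, 0.005, -0.002], 0.81), ([0.493, 0.222, 0.003], 0.77)]
side jar_pepper [([0.584, -0.108, 0.004], 0.92)]
side jar_cinnamon [([0.515, -0.09, 0.045], 0.42), ([0.614, 0.006, 0.034], 0.25)]
side lid_edge [([0.682, 0.014, 0.079], 0.85)]
[ 0.58482156 -0.10900472  0.35424493] [-2.79591462e-01  2.01700256e-01  1.34139420e+00  1.13865387e-04
  1.59952088e+00 -1.97361602e+00]
```

View pics/s7.png

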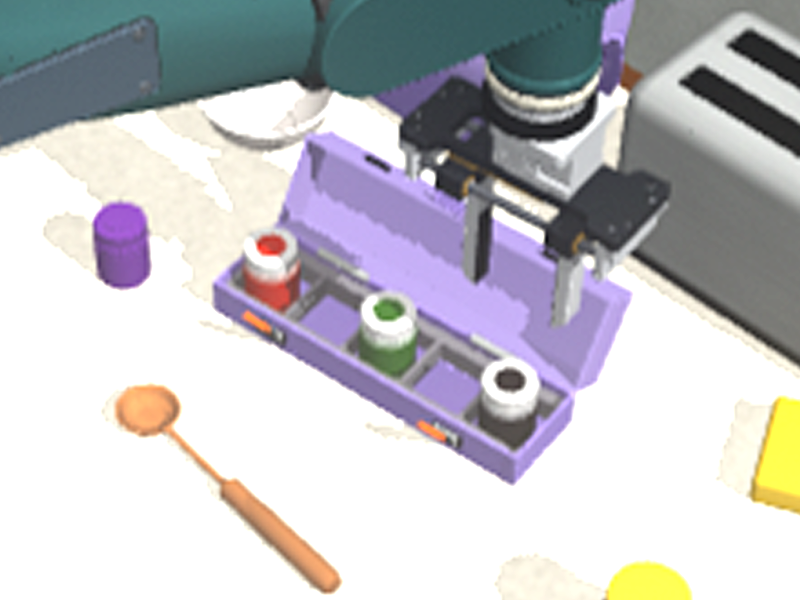

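All three jars stand upright in their cells at about (272,265), (388,330) and (510,400), and the lid reads about 2.1 rad. Next I'll plan the lid sweep and check how close the bread bin and toaster are behind it.

```bash
python3 - <<'E'
from h import *
for n,uv in(("bin L",(172,138)),("bin R",(289,138)),("bin topR",(289,55)),("toaster L",(332,132)),("toaster R",(436,132))): print(n,np.round(ray(uv,0.0,"top"),3),np.round(ray(uv,.17,"top"),3))
h8=.008
def tip(th):
    n=np.array([np.sin(th),np.cos(th)]); X=np.array([np.cos(th),-np.sin(th)])  # local z, local x
    if th>np.pi/2: E=-.08*X+.038*n; p=E+[h8,-.010]
    else: p=-.07*X+.038*n+[h8,0]
    return p+[.04,.034]   # case x of column centre, tip z
ths=[2.3,2.1,1.9,1.7,1.5,1.3,1.1,.9,.7,.5,.3,.15,0]; q=np.array([tip(t) for t in ths])
for t,a in zip(ths,q): print(t,np.round(a,4))
print("d units (toolx,toolz) per step",np.round(-np.diff(q,axis=0)/.04,2).tolist())
# approach: case (x=.145,y=0) tips z .14, grasp z=tip+.019
w=c2w((.145,0,0)); print(w); go(w[0],w[1],.145+.019,1.694)
E
```

```text
bin L [0.782 0.364 0.   ] [0.723 0.307 0.17 ]
bin R [0.782 0.073 0.   ] [0.723 0.062 0.17 ]
bin topR [1.002 0.074 0.   ] [0.907 0.063 0.17 ]
toaster L [ 0.798 -0.035  0.   ] [ 0.736 -0.028  0.17 ]
toaster R [ 0.798 -0.297  0.   ] [ 0.737 -0.248  0.17 ]
2.3 [0.1296 0.0583]
2.1 [0.1212 0.0739]
1.9 [0.1098 0.0874]
1.7 [0.096  0.0984]
1.5 [0.081  0.1065]
1.3 [0.0659 0.1116]
1.1 [0.0501 0.1136]
0.9 [0.0343 0.1125]
0.7 [0.0189 0.1082]
0.5 [0.0048 0.1009]
0.3 [-0.0076  0.091 ]
0.15 [-0.0155  0.082 ]
0 [-0.022  0.072]
d units (toolx,toolz) per step [[0.21, -0.39], [0.28, -0.34], [0.35, -0.28], [0.38, -0.2], [0.38, -0.13], [0.39, -0.05], [0.4, 0.03], [0.38, 0.11], [0.35, 0.18], [0.31, 0.25], [0.2, 0.22], [0.16, 0.25]]
[0.71420453 0.02079006 0.        ]
tool y ang 1.694 grasp [ 0.5848 -0.109   0.1742] tilt [-0.001  0.   ]
tool shift units [-3.61  2.82  0.25] turn z units 0.0
```

Call:
play_rows(
  translation=[
    [-0.4,0.35,0],
    [-0.75,0.6,0],
    [-0.75,0.6,0],
    [-0.75,0.6,0],
    [-0.6,0.5,0],
    [-0.36,0.17,0],
    [0,0,0],
    [0,0,0],
  ],
  twist=[
    [0,0,0],
    [0,0,0],
    [0,0,0],
    [0,0,0],
    [0,0,0],
    [0,0,0],
    [0,0,0],
    [0,0,0],
  ],
  gripper=[0,-0.5,-1,-1,-1,-1,-1,-1],
)

```text
time: 28.0
tool_pos: [0.7142, 0.0205, 0.3543]
ee_rot: [-3.141, -0.001, -3.018]
wrist_force: [0.0, -1.7, 0.7]
width: 0.0034
finger_force: 0.0
```

Call:
play_rows(
  translation=[
    [0,0,0.4],
    [0,0,0.5],
    [0,0,0.4],
    [0,0,0.3],
    [0,0,0],
    [0,0,0],
  ],
  twist=[
    [0,0,0],
    [0,0,0],
    [0,0,0],
    [0,0,0],
    [0,0,0],
    [0,0,0],
  ],
  gripper=[-1,-1,-1,-1,-1,-1],
)

```text
time: 28.6
tool_pos: [0.7142, 0.0204, 0.2907]
ee_rot: [3.141, -0.0, -3.019]
wrist_force: [-0.6, 0.9, -0.0]
width: 0.0005
finger_force: 0.0
```

```bash
python3 - <<'E'
from h import *
w=c2w((.1212,0,0)); go(w[0],w[1],.0739+.019,1.694)
im=robot.snapshot("side")
print([(np.round(d["centre"],3).tolist(),round(d["score"],2)) for d in robot.spot_point("lid_edge","side")[:2]])
cv2.imwrite("pics/s8.png",tile(im,proj([w],"side")[0]-[0,20],60,[],(640,480)))
E
```

```text
tool y ang 1.694 grasp [0.7142 0.0204 0.1107] tilt [-0.  0.]
tool shift units [0.59 0.01 0.45] turn z units -0.0
[([0.683, 0.01, 0.081], 0.84), ([0.614, 0.002, 0.034], 0.62)]
```

View pics/s8.png

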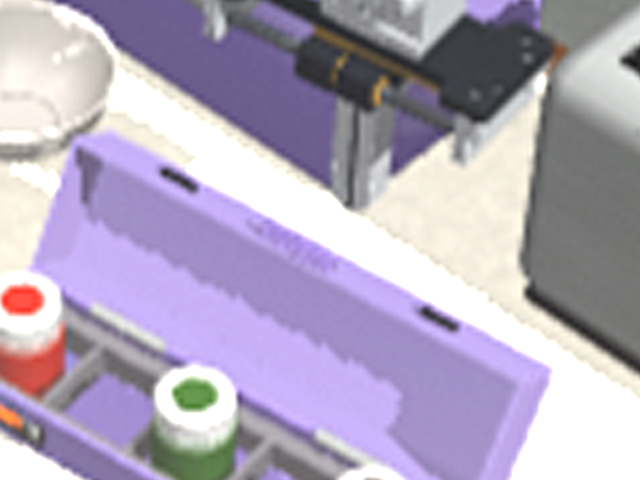

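The closed fingers at (355,190) hang behind the lid's top edge. Next they go down 18 mm and start the sweep.

Call:
play_rows(
  translation=[
    [0,0,0.25],
    [0,0,0.2],
    [0.2,0,0],
    [0.2,0,0],
    [0.19,0,0],
    [0.14,0,-0.17],
    [0.14,0,-0.17],
    [0.17,0,-0.14],
  ],
  twist=[
    [0,0,0],
    [0,0,0],
    [0,0,0],
    [0,0,0],
    [0,0,0],
    [0,0,0],
    [0,0,0],
    [0,0,0],
  ],
  gripper=[-1,-1,-1,-1,-1,-1,-1,-1],
)

```text
time: 29.5
tool_pos: [0.6728, 0.0156, 0.2933]
ee_rot: [-3.142, 0.003, -3.018]
wrist_force: [5.0, 1.2, -0.7]
width: 0.0006
finger_force: 1.9
```

Call:
play_rows(
  translation=[
    [0.18,0,-0.14],
    [0.19,0,-0.1],
    [0.19,0,-0.1],
    [0.19,0,-0.07],
    [0.19,0,-0.06],
    [0.2,0,-0.03],
    [0.19,0,-0.02],
  ],
  twist=[
    [0,0,0],
    [0,0,0],
    [0,0,0],
    [0,0,0],
    [0,0,0],
    [0,0,0],
    [0,0,0],
  ],
  gripper=[-1,-1,-1,-1,-1,-1,-1],
)

```text
time: 30.2
tool_pos: [0.6194, 0.009, 0.3128]
ee_rot: [3.141, -0.0, -3.018]
wrist_force: [2.4, 0.8, -0.4]
width: 0.0004
finger_force: 1.3
```

```bash
python3 - <<'E'
from h import *
w=c2w((.0501,0,0)); go(w[0],w[1],.1136+.019,1.694)
im=robot.snapshot("side")
print([(np.round(d["centre"],3).tolist(),round(d["score"],2)) for d in robot.spot_point("lid_edge","side")[:2]])
cv2.imwrite("pics/s9.png",tile(im,proj([w],"side")[0],60,[],(640,480)))
E
```

```text
tool y ang 1.694 grasp [0.6194 0.009  0.1328] tilt [-0.  0.]
tool shift units [-0.02  0.    0.01] turn z units 0.0
[([0.604, 0.004, 0.12], 0.57), ([0.494, -0.308, -0.002], 0.29)]
```

View pics/s9.png

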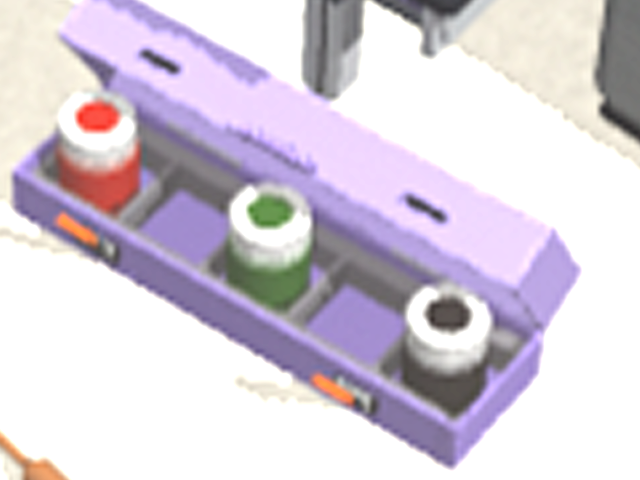

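The lid follows the fingers and stands at about 1.1 rad, with clear space above the jars. I'll continue the arc.

Call:
play_rows(
  translation=[
    [0.2,0,0.01],
    [0.2,0,0.02],
    [0.19,0,0.05],
    [0.19,0,0.06],
    [0.18,0,0.08],
    [0.17,0,0.1],
    [0.16,0,0.12],
    [0.15,0,0.13],
  ],
  twist=[
    [0,0,0],
    [0,0,0],
    [0,0,0],
    [0,0,0],
    [0,0,0],
    [0,0,0],
    [0,0,0],
    [0,0,0],
  ],
  gripper=[-1,-1,-1,-1,-1,-1,-1,-1],
)

```text
time: 31.1
tool_pos: [0.5624, 0.0018, 0.2897]
ee_rot: [-3.142, -0.0, -3.018]
wrist_force: [2.3, -0.3, 1.7]
width: 0.0007
finger_force: 1.0
```

Call:
play_rows(
  translation=[
    [0.1,0,0.11],
    [0.1,0,0.11],
    [0.05,0,0.08],
    [0.04,0,0.05],
    [0,0,0],
  ],
  twist=[
    [0,0,0],
    [0,0,0],
    [0,0,0],
    [0,0,0],
    [0,0,0],
  ],
  gripper=[-1,-1,-1,-1,-1],
)

```text
time: 31.6
tool_pos: [0.5511, 0.0005, 0.2752]
ee_rot: [3.141, -0.002, -3.018]
wrist_force: [-0.2, 0.5, 0.4]
width: 0.0003
finger_force: 0.0
```

Call:
play_rows(
  translation=[
    [0,0,0.05],
    [0,0,0.04],
    [0,0,0.02],
    [0,0,0],
    [0,0,0],
  ],
  twist=[
    [0,0,0],
    [0,0,0],
    [0,0,0],
    [0,0,0],
    [0,0,0],
  ],
  gripper=[-1,-1,-1,-1,-1],
)

```text
time: 32.1
tool_pos: [0.5516, 0.0005, 0.2715]
ee_rot: [3.141, 0.0, -3.018]
wrist_force: [-0.1, 0.3, 0.2]
width: 0.0004
finger_force: 0.1
```

Call:
play_rows(
  translation=[
    [0,0,0.02],
    [0,0,0],
    [0,0,0],
  ],
  twist=[
    [0,0,0],
    [0,0,0],
    [0,0,0],
  ],
  gripper=[-1,-1,-1],
)

```text
time: 32.4
tool_pos: [0.5516, 0.0006, 0.2715]
ee_rot: [3.142, 0.001, -3.018]
wrist_force: [-2.1, 0.9, 4.9]
width: 0.0001
finger_force: 2.4
```

Call:
play_rows(
  translation=[
    [0,0,0.02],
    [0,0,0],
    [0,0,0],
  ],
  twist=[
    [0,0,0],
    [0,0,0],
    [0,0,0],
  ],
  gripper=[-1,-1,-1],
)

```text
time: 32.7
tool_pos: [0.5515, 0.0006, 0.2714]
ee_rot: [-3.142, 0.001, -3.018]
wrist_force: [-3.7, 0.3, 8.5]
width: 0.0007
finger_force: 3.9
```

```bash
python3 - <<'E'
from h import *
im=robot.snapshot("side")
print([(np.round(d["centre"],3).tolist(),round(d["score"],2)) for d in robot.spot_point("lid_edge","side")[:2]])
for n in("clip_left_tip","clip_right_tip"): print(n,[(np.round(d["centre"],3).tolist(),round(d["score"],2)) for d in robot.spot_point(n,"side")[:2]])
cv2.imwrite("pics/s10.png",tile(im,proj([c2w((-.04,0,.03))],"side")[0],60,[],(640,480)))
for y in(.084,-.084): print(c2w((-.044,y,.02)), c2w((-.09,y,.03)))
E
```

```text
[([0.53, -0.005, 0.068], 0.67)]
clip_left_tip [([0.499, 0.075, 0.048], 0.41)]
clip_right_tip [([0.574, -0.0, 0.0], 0.48), ([0.518, -0.09, 0.048], 0.38)]
[0.51632645 0.08096702 0.02      ] [0.47067398 0.07532327 0.03      ]
[ 0.53693839 -0.08576375  0.02      ] [ 0.49128591 -0.09140749  0.03      ]
```

View pics/s10.png

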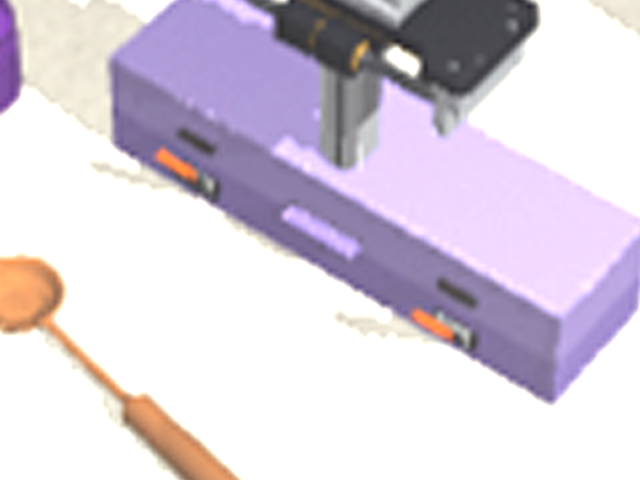

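The lid looks shut, with the halves meeting edge to edge. Force rises at the stop with the tip at z = 0.072, as expected, and both clips at (180,165) and (440,328) are still open. Next I back off and go to the left clip.

Call:
play_rows(
  translation=[
    [0,0,-0.2],
    [0,0,-0.5],
    [0,0,-0.5],
    [0,0,0],
    [0,0,0],
  ],
  twist=[
    [0,0,0],
    [0,0,0],
    [0,0,0],
    [0,0,0],
    [0,0,0],
  ],
  gripper=[-1,-1,-1,-1,-1],
)

```text
time: 33.4
tool_pos: [0.5516, 0.0005, 0.3178]
ee_rot: [-3.142, 0.001, -3.018]
wrist_force: [-0.4, -0.4, -1.2]
width: 0.001
finger_force: 0.0
```

```bash
python3 - <<'E'
from h import *
w=c2w((-.088,.084,0)); go(w[0],w[1],.038+.019,1.694)
for c in("top","side"):
    robot.snapshot(c)
    for n in("lid_edge","clip_left_tip","clip_right_tip"): print(c,n,[(np.round(d["centre"],3).tolist(),round(d["score"],2)) for d in robot.spot_point(n,c)[:2]])
E
```

```text
tool y ang 1.694 grasp [5.516e-01 5.000e-04 1.378e-01] tilt [0.001 0.   ]
tool shift units [1.73 2.11 2.02] turn z units -0.0
top lid_edge [([0.531, -0.006, 0.074], 0.94)]
top clip_left_tip [([0.498, 0.081, 0.052], 0.59)]
top clip_right_tip [([0.662, 0.377, 0.002], 0.55), ([0.573, 0.001, 0.004], 0.49)]
side lid_edge [([0.53, -0.004, 0.071], 0.65), ([0.393, -0.002, -0.0], 0.63)]
side clip_left_tip [([0.498, 0.079, 0.048], 0.37)]
side clip_right_tip [([0.375, 0.3, 0.002], 0.57), ([0.517, -0.094, 0.047], 0.44)]
```

Call:
play_rows(
  translation=[
    [0.4,0.4,0],
    [0.7,0.7,0],
    [0.63,0.7,0],
    [0,0.31,0.3],
    [0,0,0.6],
    [0,0,0.6],
    [0,0,0.52],
    [0,0,0],
  ],
  twist=[
    [0,0,0],
    [0,0,0],
    [0,0,0],
    [0,0,0],
    [0,0,0],
    [0,0,0],
    [0,0,0],
    [0,0,0],
  ],
  gripper=[-1,-1,-1,-1,-1,-1,-1,-1],
)

```text
time: 34.6
tool_pos: [0.4714, 0.0757, 0.2334]
ee_rot: [3.141, -0.007, -3.018]
wrist_force: [0.5, 0.2, -0.3]
width: 0.0006
finger_force: 0.0
```

Call:
play_rows(
  translation=[
    [0,0,0],
    [-0.15,0,0],
    [-0.15,0,0],
    [-0.15,0,0],
    [-0.1,0,0],
    [-0.1,0,0],
    [-0.05,0,0],
    [0,0,0],
  ],
  twist=[
    [0,0,0],
    [0,0,0],
    [0,0,0],
    [0,0,0],
    [0,0,0],
    [0,0,0],
    [0,0,0],
    [0,0,0],
  ],
  gripper=[-1,-1,-1,-1,-1,-1,-1,-1],
)

```text
time: 35.4
tool_pos: [0.5006, 0.0793, 0.2372]
ee_rot: [3.142, 0.0, -3.018]
wrist_force: [-0.0, -0.0, -0.3]
width: 0.0004
finger_force: 0.0
```

```bash
python3 - <<'E'
from h import *
w=c2w((-.055,.084,0)); go(w[0],w[1],.038+.019,1.694)
E
```

```text
tool y ang 1.694 grasp [0.5006 0.0793 0.0572] tilt [0. 0.]
tool shift units [-0.12 -0.01  0.01] turn z units 0.0
```

Call:
play_rows(
  translation=[
    [-0.06,0,0],
    [-0.06,0,0],
    [-0.03,0,0],
    [0,0,0],
    [0,0,0],
  ],
  twist=[
    [0,0,0],
    [0,0,0],
    [0,0,0],
    [0,0,0],
    [0,0,0],
  ],
  gripper=[-1,-1,-1,-1,-1],
)

```text
time: 35.9
tool_pos: [0.5054, 0.0799, 0.2371]
ee_rot: [3.142, -0.003, -3.018]
wrist_force: [-4.3, 0.3, 3.3]
width: 0.0008
finger_force: 2.5
```

Call:
play_rows(
  translation=[
    [-0.03,0,0],
    [0,0,0],
    [0,0,0],
  ],
  twist=[
    [0,0,0],
    [0,0,0],
    [0,0,0],
  ],
  gripper=[-1,-1,-1],
)

```text
time: 36.2
tool_pos: [0.506, 0.08, 0.2371]
ee_rot: [3.142, -0.006, -3.018]
wrist_force: [-7.5, -1.7, 6.1]
width: 0.0007
finger_force: 3.9
```

Call:
play_rows(
  translation=[
    [0.2,0,0],
    [0.5,0,0],
    [0.5,0,-0.5],
    [0,0,-0.8],
    [0,0,-0.8],
    [0,0,0],
  ],
  twist=[
    [0,0,0],
    [0,0,0],
    [0,0,0],
    [0,0,0],
    [0,0,0],
    [0,0,0],
  ],
  gripper=[-1,-1,-1,-1,-1,-1],
)

```text
time: 36.8
tool_pos: [0.4609, 0.0743, 0.3267]
ee_rot: [-3.141, 0.012, -3.018]
wrist_force: [0.4, 0.0, -0.3]
width: 0.0007
finger_force: 0.0
```

```bash
cat > clips.py <<'E'
from h import *
for c in("top","side"):
    im=robot.snapshot(c)
    for n in("clip_left_tip","clip_right_tip","lid_edge"): print(c,n,[(np.round(d["centre"],3).tolist(),round(d["score"],2)) for d in robot.spot_point(n,c)[:2]])
    # orange blobs near each clip
    hsv=cv2.cvtColor(im,cv2.COLOR_RGB2HSV); m=cv2.inRange(hsv,(4,120,70),(18,255,255))
    for y in(.084,-.084):
        p=proj([c2w((-.055,y,.045))],c)[0]; M=np.zeros_like(m); cv2.circle(M,tuple(int(v) for v in p),14,255,-1); k=np.argwhere((m&M)>0)[:,::-1]
        pred=[np.round(proj([c2w((-.046-.028*np.sin(t),y,.02+.028*np.cos(t)))],c)[0],1).tolist() for t in(0,.3,.6)]
        print(c,"orange y=%g"%y,len(k),k.mean(0).round(1) if len(k) else None,"pred th 0/.3/.6",pred)
E
python3 clips.py; python3 -c "
from h import *
w=c2w((-.088,-.084,0)); go(w[0],w[1],.038+.019,1.694)"
```

```text
top clip_left_tip []
top clip_right_tip [([0.52, -0.09, 0.049], 0.43)]
top lid_edge [([0.528, -0.004, 0.074], 0.59)]
top orange y=0.084 0 None pred th 0/.3/.6 [[283.7, 242.6], [284.2, 246.2], [284.7, 249.5]]
top orange y=-0.084 29 [356.2 240.3] pred th 0/.3/.6 [[355.3, 233.7], [355.7, 237.3], [356.0, 240.6]]
side clip_left_tip [([0.518, 0.076, 0.052], 0.61)]
side clip_right_tip [([0.517, -0.092, 0.045], 0.39)]
side lid_edge [([0.532, -0.001, 0.07], 0.85)]
side orange y=0.084 26 [293.7 242.2] pred th 0/.3/.6 [[292.4, 243.3], [290.6, 245.3], [288.9, 247.8]]
side orange y=-0.084 16 [338.4 275.8] pred th 0/.3/.6 [[341.1, 271.7], [339.3, 273.9], [337.6, 276.5]]
tool y ang 1.694 grasp [0.4596 0.0742 0.1398] tilt [-0.003  0.   ]
tool shift units [-0.33 -4.21  2.07] turn z units 0.0
```

The left clip is shut: its orange end sits at the 0 rad position. Now the right one.

Call:
play_rows(
  translation=[
    [0,-0.5,0],
    [0,-0.9,0],
    [-0.1,-0.9,0],
    [-0.1,-0.9,0.2],
    [-0.1,-0.7,0.4],
    [-0.03,-0.31,0.5],
    [0,0,0.5],
    [0,0,0.47],
  ],
  twist=[
    [0,0,0],
    [0,0,0],
    [0,0,0],
    [0,0,0],
    [0,0,0],
    [0,0,0],
    [0,0,0],
    [0,0,0],
  ],
  gripper=[-1,-1,-1,-1,-1,-1,-1,-1],
)

```text
time: 38.0
tool_pos: [0.4934, -0.092, 0.2367]
ee_rot: [3.141, -0.001, -3.02]
wrist_force: [0.0, 0.2, -0.4]
width: 0.0001
finger_force: 0.0
```

Call:
play_rows(
  translation=[
    [0,0,0],
    [0,0,0],
    [-0.15,0,0],
    [-0.15,0,0],
    [-0.15,0,0],
    [-0.15,0,0],
    [-0.1,0,0],
    [0,0,0],
  ],
  twist=[
    [0,0,0],
    [0,0,0],
    [0,0,0],
    [0,0,0],
    [0,0,0],
    [0,0,0],
    [0,0,0],
    [0,0,0],
  ],
  gripper=[-1,-1,-1,-1,-1,-1,-1,-1],
)

```text
time: 38.8
tool_pos: [0.5221, -0.0877, 0.2385]
ee_rot: [3.142, 0.001, -3.018]
wrist_force: [-0.5, -0.3, -0.2]
width: 0.0001
finger_force: 0.0
```

```bash
python3 -c "
from h import *
w=c2w((-.0497,-.084,0)); go(w[0],w[1],.038+.019,1.694)"
```

```text
tool y ang 1.694 grasp [ 0.5221 -0.0877  0.0585] tilt [0.001 0.   ]
tool shift units [-0.23  0.    0.04] turn z units 0.0
```

Call:
play_rows(
  translation=[
    [-0.08,0,0.02],
    [-0.08,0,0],
    [-0.05,0,0],
    [-0.03,0,0],
    [0,0,0],
    [0,0,0],
  ],
  twist=[
    [0,0,0],
    [0,0,0],
    [0,0,0],
    [0,0,0],
    [0,0,0],
    [0,0,0],
  ],
  gripper=[-1,-1,-1,-1,-1,-1],
)

```text
time: 39.4
tool_pos: [0.5279, -0.0871, 0.2375]
ee_rot: [3.141, -0.013, -3.019]
wrist_force: [-13.6, -1.0, 10.5]
width: 0.0005
finger_force: 7.3
```

At the stop. Next I back away, rise clear and check.

Call:
play_rows(
  translation=[
    [0.2,0,0],
    [0.5,0,0],
    [0.6,0,-0.3],
    [0.5,0,-0.6],
    [0.5,0,-0.6],
    [0,0,0],
    [0,0,0],
  ],
  twist=[
    [0,0,0],
    [0,0,0],
    [0,0,0],
    [0,0,0],
    [0,0,0],
    [0,0,0],
    [0,0,0],
  ],
  gripper=[-1,-1,-1,-1,-1,-1,-1],
)

```text
time: 40.1
tool_pos: [0.4398, -0.098, 0.298]
ee_rot: [-3.141, 0.003, -3.019]
wrist_force: [0.6, 0.0, -0.2]
width: 0.0003
finger_force: 0.0
```

```bash
python3 clips.py; python3 -c "
from h import *
print(robot.get_obs()['tool_pos'],robot.get_obs()['wrist_force'])"
```

```text
top clip_left_tip [([0.512, 0.082, 0.057], 0.53)]
top clip_right_tip [([0.539, -0.083, 0.056], 0.45)]
top lid_edge [([0.531, -0.006, 0.069], 0.82)]
top orange y=0.084 26 [283.8 241.6] pred th 0/.3/.6 [[283.7, 242.6], [284.2, 246.2], [284.7, 249.5]]
top orange y=-0.084 19 [354.4 232.9] pred th 0/.3/.6 [[355.3, 233.7], [355.7, 237.3], [356.0, 240.6]]
side clip_left_tip []
side clip_right_tip []
side lid_edge [([0.528, -0.005, 0.069], 0.72)]
side orange y=0.084 1 [296. 245.] pred th 0/.3/.6 [[292.4, 243.3], [290.6, 245.3], [288.9, 247.8]]
side orange y=-0.084 0 None pred th 0/.3/.6 [[341.1, 271.7], [339.3, 273.9], [337.6, 276.5]]
[ 0.43978571 -0.09789099  0.29682976] [-0.22277131 -0.19290154  0.2651538 ]
```

```bash
python3 -c "
from bench import robot
print(robot.close_job())"
```

```text
the job is handed in; nothing more can be done
None
```

The paprika, parsley and pepper jars (the only three present) stand upright in separate cells, the lid is shut and both clips are closed. I handed the job in but the call returned no verdict; my last camera check showed the lid and clips shut.

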